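Set the guarded limit dial of the check-weigher and accept it

ROBOT

A 7-joint arm with a two-finger parallel gripper is mounted at the origin on a cart in front of the work surface, level with it; the furniture and walls round the work are solid. World frame = base frame: x ahead of the robot, y to its left, z up, the work surface at z = 0. Lengths are in m, angles in rad, forces in N, time in s.
With the tool pointing down it reaches from about 0.425 to 0.825 m from the base axis. Payload 3.6 kg.
Tool frame: the origin (TCP) lies midway between the tips of the shut fingers; the grasp point (between the pads) lies 19 mm behind it (ctrl.pinch_z is the distance from the TCP to the grasp point, in m); z points along the fingers, x is the direction in which the jaws open and shut, and the axes are right-handed (so a half turn about z gives the same grasp; the last joint's range is limited). The gripper opens to 93 mm and grips with 3 to 60 N. Pads are 15 mm wide; open, the fingers measure 128 mm over their backs; the gripper's body (75 mm by 188 mm) begins 65 mm behind the grasp point.
Start: joints at [-1.268, 0.615, -0.013, 1.423, 0.008, 1.103, -0.04], TCP at [0.21, 0.615, 0.219] pointing down, gripper open.
Joint ranges: [-3.12, 3.12], [-0.3, 2.06], [-1.34, 1.32], [0.26, 2.42], [-1.36, 4.5], [0.01, 1.98], [-2.84, 2.84]. Speed limits (rad/s): [2.79, 2.79, 3.14, 3.14, 3.14, 3.14, 3.14].

INTERFACE

Orientations are given as a rotation vector (axis times angle).
In Python, from bench import ctrl gives the robot as it stands. The module is installed in compiled form; this text tells all that it offers.
- The arm moves only by the tool move_arm, never from a script. Its argument "increments" is a list of rows, each an object of numbers: "x", "y", "z": the shift along the tool's x, y, z in m; "rx", "ry", "rz": the turn, a rotation vector about the tool's x, y, z in rad. In form: [{"x": .., "y": .., "z": .., "rx": .., "ry": .., "rz": ..}, ...]. A call has 1 to 12 rows; each row is the pose to reach, as a shift and turn from the pose commanded when the call began, along the tool's axes at that moment; what a row does not reach only later rows make up. A row lasts 1/8 s, in which the tool goes at most 62.5 mm and 10.7 degrees, less where a joint would pass 70% of its speed; a pose out of reach is approached as far as the arm can. A call with a gripper value outside its range is refused whole. "grip" is the gripper's target within -1 to 1 (shut at 1, half-way at 0, fully open at -1), set as the call begins (left out, the last holds). The fingers move at their own pace and stop on an object; "squeeze" is the grip in N (left out, the last holds). Time passes only in rows, so rows that repeat a pose let the fingers close. It gives the time, the measured TCP pose, the force and the opening at its end, in the units of the state.
- ctrl.state(): the state, without advancing time (a new reading comes with each control period).
- ctrl.camera(name): name is "scene" or "top"; returns a dict with "img" (400x640x3 uint8, blue, green, red), "z_map" (400x640 float32, m along the optical axis (not along the pixel's ray), 0 where there is no reading), "vertical_fov" (degrees; the focal length in pixels is half the picture's height over the tangent of half this angle, whatever the lens; pixels are square), "cx", "cy" (the principal point, pixels), "k1" (the pictures are not rectified: a ray, as slopes to the right and down, at radius r is drawn at 1 + k1 r^2 times it, then the intrinsics apply), "rvec" (rotation vector, rad) and "tvec" (3), from world to camera coordinates, as OpenCV has them. Camera axes: x right, y down, z forward; pixel columns grow to the right and rows downward; lengths in m; the calibration is good to about 2 mm. A picture is of the moment at which its call begins.
- ctrl.close_job(): hands the job in, once; it reports no verdict.
Trained networks look in a picture, given as the dict that the camera call returned (one of the last four; its "shot" number tells which), for a name from the list of things; names that differ only in an ending like _2 or _b are one class to them, and where a whole thing is asked for, a point or a joint stands for the part that bears it (a point fixed in the world has none). Each returns a list of dicts, best first, with "p" (0 to 1); they miss things now and then, are a little off and sometimes report something else, mostly with a low value. They report only what shows in the picture. A call takes as long as a camera call. They do not tell look-alikes from the thing itself.
- ctrl.boxes_of(picture, name): "rect" ([left, top, width, height] in pixels, round what is visible of it).
- ctrl.place_of(picture, name): "uv" ([column, row] in pixels: a listed point, or the origin of a listed thing).
The state is a dict: "time": time; "joint_pos": joint angles; "qvel": joint speeds; "effort": joint torques, N m; "ee_pos": TCP position; "eef_rot": TCP orientation; "ft_force": force on the tool from outside, world axes, zero at the start; "moment": the same for the moment, N m; "finger_gap": finger opening in m.
Only numpy, scipy, OpenCV 4.12 (cv2) and the standard library are available. Lean on these libraries where they do the work, as an engineer would, in place of code of your own. Each camera call takes 0.05 s, during which the arm holds its last target.

TASK

Set the check-weigher's weight limit: reach into the deep well in the sloping control head and turn the black knob clockwise until its white pointer line points at the red mark, then let go of it. Then gently press the green button below the well all the way in and release it, to accept the setting. Do not press the button before the pointer is at the mark, and leave the two brass weights and the roll of tape where they are.

Things in the scene. Friction and masses are not known exactly. Their poses are not given: they have to be found in the camera images.
- console: Fixed control unit: grey head 180 long, 150 wide, 52 mm thick on a dark stand. Origin on the worktop below the well; x away from its front (level), y to its left, z up. The face rises away from the front at 35 degrees: in this frame its outward normal n is (-sin 35, 0, cos 35), its up-slope direction u is (cos 35, 0, sin 35).
- knob_grip (a point): On the knob's axis, 24 mm above the well floor: the height to grip. z is n; turns with the knob. The knob is a black bar 14 mm thick, 44 long, 38 high (its top 40 mm above the well floor) on a flat disc 52 mm across, 3 thick. The bar lies along the pointer. Grip it across its thickness, fingers inside the well, 39 mm free on each side.
- limit_knob (a joint): Knob angle, rad, 0 to 4.71 (end stops), grows clockwise looking into the well. At q the pointer (white line on top of the bar from the axis to one end, and down that end) stands 135 degrees minus q anticlockwise from u; at 0 it points down-slope and left. Stays where left (friction 0.08 N m). Starts at 0.1 to 0.7.
- limit_mark (a joint): Angle of the red mark round the same axis, same zero and direction as limit_knob: the knob is set when both are equal. It stands at 2.6 to 3.4, does not move and cannot be pushed. The turn of 1.9 to 3.3 rad takes more than one grasp.
- pointer_end (a point): Point 40 mm from the knob's axis in the pointer's direction, level with the face; turns with the knob.
- mark_end (a point): Point 40 mm from the axis in the direction of the red mark's middle, level with the face. The mark is a red stripe 8 mm wide along the well's floor, up its wall and over its rim.
- accept (a joint): Travel of the green push button, m: 0 out, 0.006 fully pressed; a spring returns it; fully in takes about 5 N.
- accept_top (a point): Centre of the top of the green button (22 mm across), 74 mm down-slope of the well's axis on the face. It moves along -n; the tool may press it tilted or upright, and nothing overhangs it.
- weight_big: Bystander, loose: brass check weight, 30 mm across, 40 mm high; origin under its centre. Stands to the left of the unit, before the scale.
- weight_small: Bystander, loose: brass check weight, 24 mm across, 32 mm high; origin under its centre. Stands to the left of the unit, before the scale.
- tape_roll: Bystander, loose: roll of beige tape lying flat, 94 mm across, 25 mm high; origin under its centre. Lies before the scale.
- well_floor (a point): Centre of the floor of the round well, 92 mm across, 42 mm deep, sunk square into the face, axis along n. Fixed, axes as console. A black shade lip across the head's top edge, 80 mm up-slope of this axis, stands 24 mm proud of the face and overhangs in plan, so enter along n, tool tilted about 35 degrees. Keep fingertips 4 mm off the floor.
There are look-alikes about, which are no part of the job. Several things have the shape of the console; the one meant has the colours described above.

How it is judged:
On the way, in this order (a step that is already met when the one before it is completed fails the run):
1. the knob's pointer is at the red mark and the knob has been let go (distance between pointer_end and mark_end below 0.0042 m and contact force between the fingers and limit_knob below 0.1 N), for 0.2 s.
2. the green button is pressed in, with the pointer at the mark (distance between pointer_end and mark_end below 0.0042 m and value of joint accept above 0.004 m), for 0.05 s.
At the end, for the whole second after the job is handed in: The knob is at rest with its pointer on the red mark (pointer end within 4.2 mm of the mark's middle at 40 mm from the axis, about 6 degrees either way), and the green button, having been pressed at least 4 mm after the knob was set, is out again (under 1.5 mm) (distance between pointer_end and mark_end below 0.0042 m and value of joint accept below 0.0015 m and velocity of joint limit_knob between -0.05 and 0.05 rad/s); the robot touches nothing.
It fails at once if the green button is pressed (over 3 mm) while the pointer is off the mark (distance between pointer_end and mark_end above 0.0055 m and value of joint accept above 0.003 m).
It fails at once if the green button is struck or pressed with more than 30 N (contact force between the fingers and accept above 30 N).
It fails at once if a weight or the tape is pushed more than 30 mm or tipped (distance of any of weight_big, weight_small, tape_roll from where it was at the start of the episode above 0.03 m or angle between any of weight_big, weight_small, tape_roll's own z axis and vertical above 0.5 rad).
It also fails if it takes over 58 s, if anything falls off the work surface, if the arm or the gripper's body presses on something with over 40 N, if the wrist force passes 120 N, or if a joint passes its speed limit or range.

## Working session

There is one attempt and no reset: what is moved stays moved. The work goes in short steps, Python scripts to look and compute and a tool call to move; the robot and the scene stay as the last step left them, time stands still between calls to the robot, and variables do not carry over. Pictures are saved under pics/ and viewed, and the job is handed in when it is done.

Besides the shell and the picture viewer there is one more tool, called after ">>>" as name([rows], argument=value, ...), one row to a line, values as JSON. move_arm: Moves the arm, as the interface text tells. Its arguments: {"type":"object","properties":{"increments":{"type":"array","items":{"type":"object","properties":{"x":{"type":"number"},"y":{"type":"number"},"z":{"type":"number"},"rx":{"type":"number"},"ry":{"type":"number"},"rz":{"type":"number"}}}},"grip":{"type":"number"},"squeeze":{"type":"number"}},"required":["increments"]}

```bash
mkdir -p pics
cat > h.py <<'E'
import numpy as np, cv2, pickle
from scipy.spatial.transform import Rotation as R
from bench import ctrl
def K(c):
    f=c["img"].shape[0]/2/np.tan(np.radians(c["vertical_fov"])/2)
    return np.array([[f,0,c["cx"]],[0,f,c["cy"]],[0,0,1.]]), np.array([c["k1"],0,0,0.])
def ext(c): return R.from_rotvec(np.ravel(c["rvec"])).as_matrix(), np.ravel(c["tvec"])
def ray(c,uv):
    k,d=K(c); n=cv2.undistortPoints(np.array(uv,float).reshape(-1,1,2),k,d).reshape(-1,2)
    return np.c_[n,np.ones(len(n))]
def world(c,uv,z=None):
    r=ray(c,uv); uv=np.atleast_2d(uv)
    if z is None: z=np.array([c["z_map"][int(round(v)),int(round(u))] for u,v in uv])
    M,t=ext(c); return (r*np.reshape(z,(-1,1))-t)@M
def proj(c,P):
    k,d=K(c); return cv2.projectPoints(np.atleast_2d(np.array(P,float)),np.ravel(c["rvec"]).astype(float),np.ravel(c["tvec"]).astype(float),k,d)[0].reshape(-1,2)
E
python3 - <<'E'
from h import *
for n in ["scene","top"]:
    c=ctrl.camera(n); cv2.imwrite(f"pics/{n}0.png",c["img"])
    M,t=ext(c); print(n,"cam",(-M.T@t).round(3),c["vertical_fov"],c["k1"])
    for nm in ["console","knob_grip","well_floor","accept_top","pointer_end","mark_end"]:
        for o in ctrl.place_of(c,nm)[:3]: print(nm,np.round(o["uv"],1),round(o["p"],2),world(c,o["uv"]).round(3))
print(ctrl.state())
E
```

```text
scene cam [-0.69   0.39   0.794] 42.54325988469487 -0.10316685443729794
console [347.5 217. ] 0.92 [[ 0.446 -0.353  0.045]]
console [420.3 196.4] 0.65 [[ 0.425 -0.618  0.056]]
knob_grip [353.3 189.7] 0.47 [[ 0.495 -0.405  0.103]]
knob_grip [420.8 168.9] 0.42 [[ 0.497 -0.675  0.112]]
well_floor [355.2 195.7] 0.8 [[ 0.502 -0.417  0.076]]
well_floor [419.1 175.1] 0.66 [[ 0.511 -0.682  0.082]]
accept_top [404.3 180.9] 0.54 [[ 0.493 -0.604  0.087]]
accept_top [343.1 203.3] 0.43 [[ 0.454 -0.342  0.091]]
pointer_end [339.8 185.3] 0.76 [[ 0.537 -0.382  0.107]]
pointer_end [405.8 171.9] 0.53 [[ 0.549 -0.654  0.086]]
pointer_end [244.  256.2] 0.33 [[ 0.458 -0.02   0.009]]
mark_end [361.5 176.7] 0.56 [[ 0.503 -0.44   0.136]]
top cam [ 0.297 -0.301  1.322] 47.13852446253995 -0.06880058337730117
console [374.3 193.9] 0.85 [[ 0.486 -0.414  0.116]]
console [466.3 187.3] 0.73 [[ 0.51  -0.675  0.069]]
knob_grip [212.5 218.6] 0.71 [[0.433 0.046 0.005]]
knob_grip [470.9 182.6] 0.57 [[ 0.516 -0.676  0.109]]
knob_grip [369.2 188.2] 0.49 [[ 0.502 -0.402  0.11 ]]
well_floor [375.6 187. ] 0.9 [[ 0.508 -0.42
[... 341 characters left out ...]
{'time': 0.7, 'joint_pos': array([-1.26850002,  0.61483583, -0.01260181,  1.42340755,  0.00807741,
        1.10338593, -0.04038566]), 'qvel': array([ 1.50527145e-03, -2.74150324e-04,  2.51294004e-04,  7.26401599e-04,
        2.59610081e-05,  1.24032501e-03, -2.94006812e-04]), 'effort': array([-3.31868250e-04, -4.58676267e+01,  2.09051231e-01, -1.65999913e+01,
       -6.10190746e-02,  1.30646856e-02,  1.20913967e-05]), 'ee_pos': array([0.20984928, 0.61516569, 0.21867939]), 'eef_rot': array([-2.55495987e+00, -1.82796148e+00,  3.83561964e-05]), 'ft_force': array([ 0.77069346, -0.44255324,  0.15833903]), 'moment': array([-0.09703277,  0.00948094,  0.03731319]), 'finger_gap': 0.09309935012865415}
```

View pics/scene0.png

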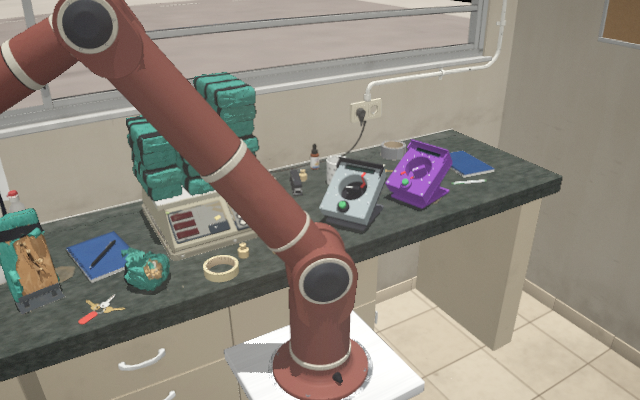

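View pics/top0.png

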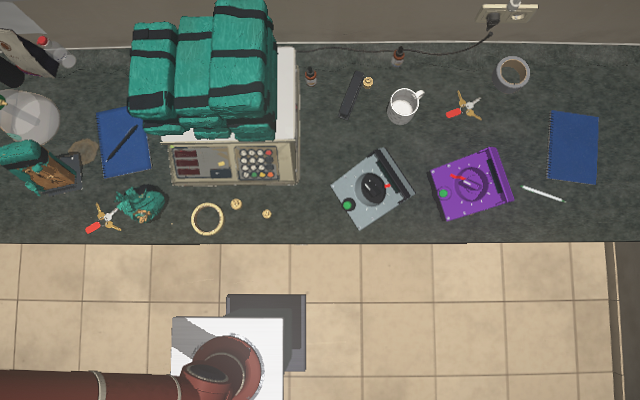

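Run:
```python
import cv2,numpy as np
a=cv2.imread("pics/top0.png")[140:240,310:510]; b=cv2.imread("pics/scene0.png")[140:240,300:460]
cv2.imwrite("pics/topz.png",cv2.resize(a,None,fx=4,fy=4,interpolation=2)); cv2.imwrite("pics/scz.png",cv2.resize(b,None,fx=5,fy=5,interpolation=2))
```

```text
(no output)
```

View pics/topz.png

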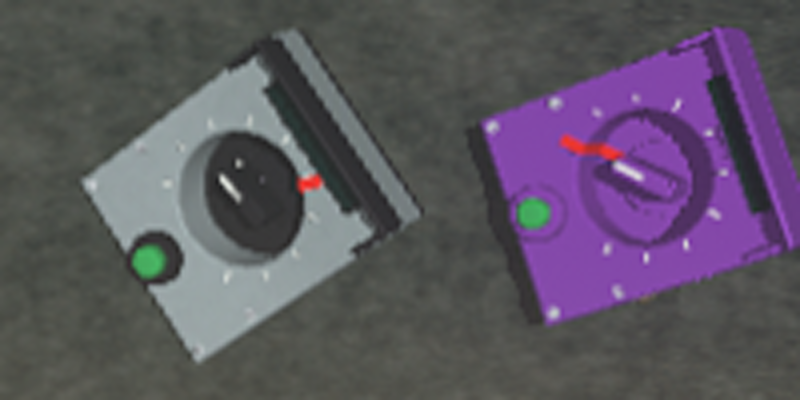

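View pics/scz.png

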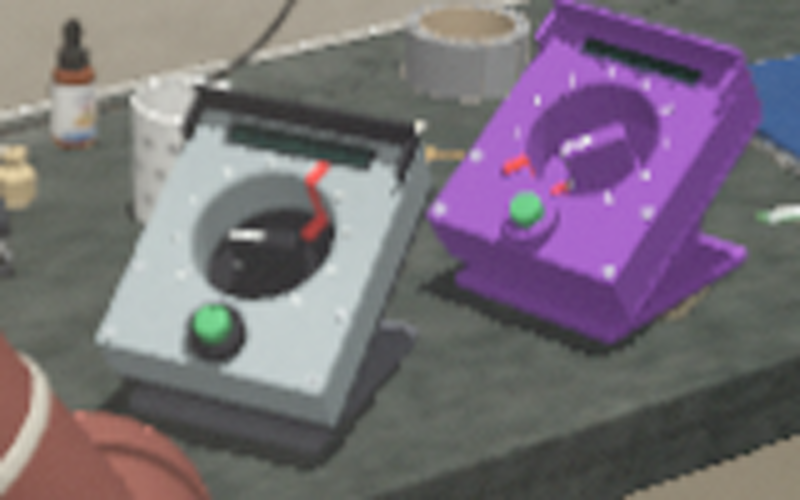

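```bash
cat > meas.py <<'E'
from h import *
def grid(c,u0,u1,v0,v1):
    uu,vv=np.meshgrid(np.arange(u0,u1),np.arange(v0,v1)); uv=np.c_[uu.ravel(),vv.ravel()]
    return uv
def run(name,box):
    c=ctrl.camera(name); pickle.dump(c,open(f"{name}.pkl","wb"))
    uv=grid(c,*box); P=world(c,uv); z=c["z_map"][uv[:,1],uv[:,0]]
    hsv=cv2.cvtColor(c["img"],cv2.COLOR_BGR2HSV)[uv[:,1],uv[:,0]].astype(int)
    ok=(z>0)
    face=ok&(hsv[:,1]<40)&(hsv[:,2]>110)&(P[:,2]>0.06)
    Q=P[face]
    rng=np.random.default_rng(0);best=None
    for _ in range(500):
        s=Q[rng.choice(len(Q),3,False)]; n=np.cross(s[1]-s[0],s[2]-s[0]); 
        if np.linalg.norm(n)<1e-6: continue
        n/=np.linalg.norm(n); 
        if n[2]<0:n=-n
        if abs(n[2]-np.cos(np.radians(35)))>.06: continue
        i=abs((Q-s[0])@n)<.003
        if best is None or i.sum()>best.sum(): best=i
    I=Q[best]; m=I.mean(0); n=np.linalg.svd(I-m,full_matrices=False)[2][2]; n*=np.sign(n[2])
    yaw=np.arctan2(-n[1],-n[0])
    print(name,len(Q),best.sum(),"n",n.round(3),"tilt",np.degrees(np.arccos(n[2])).round(2),"yaw",np.degrees(yaw).round(2))
    g=ok&(hsv[:,0]>45)&(hsv[:,0]<80)&(hsv[:,1]>100)&(hsv[:,2]>80)
    print("green",uv[g].mean(0).round(2),g.sum(),P[g].mean(0).round(4), np.ptp(uv[g],axis=0))
    r=ok&((hsv[:,0]<8)|(hsv[:,0]>172))&(hsv[:,1]>120)
    print("red",uv[r].tolist(),P[r].round(3).tolist())
    return c,m,n,yaw,I,P[g].mean(0)
if __name__=="__main__":
    for nm,b in [("top",(325,416,140,235)),("scene",(315,386,150,235))]:
        c,m,n,yaw,I,G=run(nm,b)
        print("m",m.round(4))
        t=np.radians(35)
        for y in [yaw]:
            u=np.array([np.cos(t)*np.cos(y),np.cos(t)*np.sin(y),np.sin(t)]); l=np.array([-np.sin(y),np.cos(y),0])
            a=(I-m)@np.c_[u,l]
            rect=cv2.minAreaRect((a*1000).astype(np.float32)); print("rect",rect)
            print("green in rect", ((G-m)@np.c_[u,l]*1000).round(1), (G-m)@n)
E
python3 meas.py
```

```text
top 2227 1483 n [-0.303  0.489  0.818] tilt 35.11 yaw -58.21
green [346.7  204.87] 54 [ 0.4603 -0.3416  0.0878] [7 8]
red [[384, 184], [387, 184], [388, 184], [389, 184], [384, 185], [385, 185], [386, 185], [387, 185], [388, 185], [389, 185], [384, 186], [385, 186], [386, 186], [387, 186], [388, 186], [389, 186], [384, 187], [385, 187], [385, 188]] [[0.509, -0.439, 0.136], [0.507, -0.445, 0.145], [0.507, -0.448, 0.145], [0.507, -0.45, 0.146], [0.506, -0.438, 0.138], [0.505, -0.44, 0.142], [0.504, -0.443, 0.145], [0.505, -0.446, 0.142], [0.504, -0.447, 0.149], [0.503, -0.45, 0.15], [0.511, -0.444, 0.092], [0.503, -0.441, 0.138], [0.502, -0.443, 0.141], [0.501, -0.445, 0.146], [0.501, -0.447, 0.147], [0.502, -0.451, 0.143], [0.508, -0.443, 0.095], [0.508, -0.446, 0.092], [0.506, -0.446, 0.089]]
m [ 0.491  -0.388   0.1029]
rect ((4.941230773925781, -0.25939178466796875), (160.78797912597656, 149.65328979492188), 0.1119789406657219)
green in rect [-54.2  -1.6] 0.019680930708397788
scene 2002 994 n [-0.293  0.484  0.824] tilt 34.5 yaw -58.8
green [341.89 204.21] 38 [ 0.4563 -0.3393  0.087
[... 494 characters left out ...]
7, -0.44, 0.137], [0.5, -0.439, 0.14], [0.503, -0.442, 0.134], [0.509, -0.446, 0.127], [0.51, -0.451, 0.119], [0.518, -0.456, 0.111], [0.512, -0.456, 0.11], [0.512, -0.452, 0.108], [0.516, -0.459, 0.105], [0.515, -0.451, 0.103], [0.514, -0.454, 0.103], [0.511, -0.456, 0.104], [0.519, -0.45, 0.099], [0.508, -0.446, 0.104], [0.506, -0.449, 0.104], [0.512, -0.457, 0.099], [0.517, -0.445, 0.097], [0.516, -0.448, 0.097], [0.513, -0.449, 0.098], [0.514, -0.454, 0.096], [0.515, -0.447, 0.094], [0.51, -0.447, 0.096]]
m [ 0.4874 -0.3877  0.1031]
rect ((11.405242919921875, 1.6404266357421875), (175.06695556640625, 153.93641662597656), 0.6420758962631226)
green in rect [-56.   -1.5] 0.01968283249319165
```

```bash
cat > well.py <<'E'
from meas import *
import io,contextlib
from scipy.optimize import least_squares
def fr(yaw):
    t=np.radians(35); return np.c_[[np.cos(t)*np.cos(yaw),np.cos(t)*np.sin(yaw),np.sin(t)],[-np.sin(yaw),np.cos(yaw),0],[-np.sin(t)*np.cos(yaw),-np.sin(t)*np.sin(yaw),np.cos(t)]]
for nm,b in [("top",(325,416,140,235)),("scene",(315,386,150,235))]:
    with contextlib.redirect_stdout(io.StringIO()): c,m,n,yaw,I,G=run(nm,b)
    F=fr(np.radians(-58.4)); 
    d=np.median((I-m)@F[:,2]); m=m+d*F[:,2]
    uv=grid(c,*b); M,t=ext(c); C=-M.T@t; D=ray(c,uv)@M
    s=((m-C)@F[:,2])/(D@F[:,2]); X=(C+D*s[:,None]-m)@F  # on plane
    dep=(world(c,uv)-m)@F[:,2]
    hole=(dep<-.006)&(abs(X[:,1])<.06)&(abs(X[:,0]-.01)<.07)
    from_=X[hole][:,:2]
    A=hole.reshape(b[3]-b[2],-1).astype(np.uint8); nl,lab,st,_=cv2.connectedComponentsWithStats(A); k=1+np.argmax(st[1:,4]); B=(lab==k).astype(np.uint8)
    cs=max(cv2.findContours(B,0,cv2.CHAIN_APPROX_NONE)[0],key=cv2.contourArea).reshape(-1,2)
    Y=X.reshape(A.shape+(3,))[cs[:,1],cs[:,0]]*1000
    f=least_squares(lambda p:np.hypot(Y[:,0]-p[0],Y[:,1]-p[1])-p[2],[15,0,46],loss='soft_l1')
    f2=least_squares(lambda p:np.hypot(Y[:,0]-p[0],Y[:,1]-p[1])-45,[15,0],loss='soft_l1')
    print(nm,"circle",f.x.round(1),f2.x.round(1),len(Y),"m",m.round(4),"axis@face",(m+F@[f2.x[0]/1e3,f2.x[1]/1e3,0]).round(4), "green rel",((G-m)@F*1000).round(1))
E
python3 well.py
```

```text
top circle [20.2  1.3 43.8] [20.1  1.4] 92 m [ 0.4898 -0.3896  0.1031] axis@face [ 0.4997 -0.403   0.1147] green rel [-54.6  -0.   20.4]
scene circle [20.2  0.6 43.4] [20.4  0.8] 78 m [ 0.4866 -0.3866  0.1022] axis@face [ 0.496  -0.4004  0.1139] green rel [-54.6  -1.6  21.3]
```

```bash
cat > ang.py <<'E'
from meas import *
from well import fr
import sys
A0={"top":np.array([.4997,-.403,.1147]),"scene":np.array([.496,-.4004,.1139])}
F=fr(np.radians(-58.4))
def onplane(c,uv,A,h):
    M,t=ext(c); C=-M.T@t; D=ray(c,uv)@M; s=((A+h*F[:,2]-C)@F[:,2])/(D@F[:,2]); return (C+D*s[:,None]-A)@F
def ang(nm,b):
    c=ctrl.camera(nm); A=A0[nm]; uv=grid(c,*b)
    hsv=cv2.cvtColor(c["img"],cv2.COLOR_BGR2HSV)[uv[:,1],uv[:,0]].astype(int)
    dep=(world(c,uv)-A)@F[:,2]*1000
    X=onplane(c,uv,A,0); r=np.hypot(X[:,0],X[:,1])*1000
    red=((hsv[:,0]<8)|(hsv[:,0]>172))&(hsv[:,1]>110)
    rr=red&(r>46)&(r<60)&(abs(dep)<8)
    p=X[rr].mean(0); a=np.arctan2(p[1],p[0]); print(nm,"rim mark n",rr.sum(),(p*1000).round(1),"q",(2.356-a).round(3), (2.356-np.arctan2(X[rr][:,1],X[rr][:,0])).round(2))
    X=onplane(c,uv,A,-.002); r=np.hypot(X[:,0],X[:,1])*1000
    w=(r<27)&(hsv[:,1]<60)&(hsv[:,2]>130)
    Y=X[w]*1000; wt=hsv[w,2]-100.
    p=np.average(Y,0,wt); ax=np.linalg.svd((Y-p)[:,:2])[2][0]; ax*=np.sign(ax@p[:2])
    print("pointer n",w.sum(),p.round(1),"q centroid",2.356-np.arctan2(p[1],p[0]),"q axis",(2.356-np.arctan2(ax[1],ax[0])))
    S=6; im=cv2.resize(c["img"][b[2]:b[3],b[0]:b[1]],None,fx=S,fy=S,interpolation=2)
    def dr(P,col):
        for u,v in (proj(c,P)-[b[0],b[2]]+.5)*S: cv2.circle(im,(int(u),int(v)),1,col,-1)
    th=np.linspace(0,2*np.pi,120); L=lambda x,y,z: A+np.c_[x,y,z]@F.T
    dr(L(.046*np.cos(th),.046*np.sin(th),0*th),(255,0,255)); dr(L(.046*np.cos(th),.046*np.sin(th),0*th-.042),(255,255,0))
    dr(L(-.074+.011*np.cos(th),.011*np.sin(th),0*th+.02),(0,255,255))
    k=np.linspace(-1,1,60)
    for s in (-.075,.075): dr(L(.085*k,s+0*k,0*k),(0,128,255))
    cv2.imwrite(f"pics/ov_{nm}{c['shot']}.png",im); print(f"pics/ov_{nm}{c['shot']}.png",im.shape)
    return c
if __name__=="__main__":
    for nm,b in [("top",(325,416,140,235)),("scene",(315,390,150,235))]: ang(nm,b)
E
sed -i 's/^for nm,b in/if __name__=="__main__":\n  for nm,b in/' well.py; python3 ang.py
```

```text
top rim mark n 12 [ 49.4 -19.4   0. ] q 2.73 [2.67 2.68 2.69 2.71 2.72 2.73 2.74 2.75 2.76 2.77 2.78 2.78]
pointer n 14 [-3.1 11.9 -2. ] q centroid 0.5316777658707894 q axis 1.4371315902691761
pics/ov_top7.png (570, 546, 3)
scene rim mark n 7 [ 49.4 -17.1   0. ] q 2.688 [2.68 2.68 2.73 2.61 2.67 2.72 2.72]
pointer n 14 [-0.3 10.8 -2. ] q centroid 0.7545851197267854 q axis 0.563912891792284
pics/ov_scene8.png (510, 450, 3)
```

View pics/ov_top7.png

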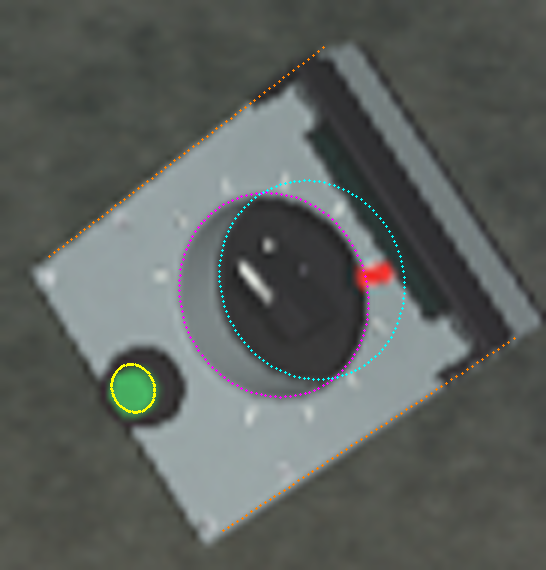

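View pics/ov_scene8.png

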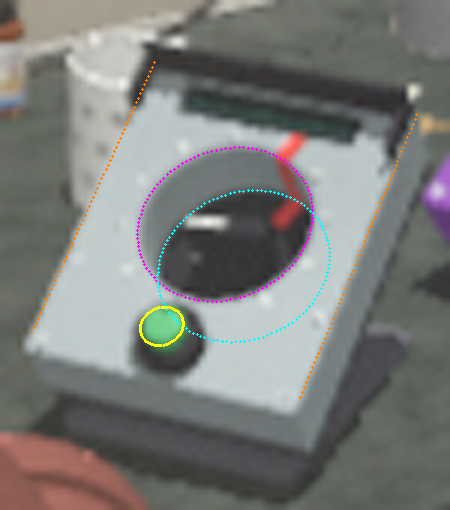

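Run:
```python
from ang import *
for nm,b,e1,e2 in [("top",(325,0,140),(240,262),(269,301)),("scene",(315,0,150),(188,222),(226,222))]:
    c=ctrl.camera(nm)
    uv=np.array([[b[0]+e[0]/6-.5,b[2]+e[1]/6-.5] for e in (e1,e2)])
    X=onplane(c,uv,A0[nm],-.002); d=X[0]-X[1]; print(nm,(X*1000).round(1),"q",2.356-np.arctan2(d[1],d[0]), "end q",2.356-np.arctan2(X[0,1],X[0,0]))
    print("knob axis top px in ov",((proj(c,A0[nm]-.002*F[:,2])-[b[0],b[2]]+.5)*6).round())
```

```text
top [[-5.4 21.  -2. ]
 [-3.8 -0.9 -2. ]] q 0.7116663035939295 end q 0.5341002049877477
knob axis top px in ov [[274. 295.]]
scene [[-2.7 20.3 -2. ]
 [ 2.   0.6 -2. ]] q 0.5504258388708463 end q 0.6538108384897683
knob axis top px in ov [[226. 226.]]
```

Run:
```python
from h import *
c=ctrl.camera("top")
vv,uu=np.mgrid[0:400:4,0:640:4]; uv=np.c_[uu.ravel(),vv.ravel()]; P=world(c,uv); z=c["z_map"][uv[:,1],uv[:,0]]
P=P[(z>0)]
for y in np.arange(.7,-.8,-.1):
    s=""
    for x in np.arange(.2,.9,.1):
        k=(abs(P[:,0]-x)<.05)&(abs(P[:,1]-y)<.05)
        s+=f"{P[k,2].max() if k.any() else -9:7.2f}"
    print(f"y{y:.1f}",s)
for nm in ["weight_big","weight_small","tape_roll"]:
    for o in ctrl.place_of(c,nm)[:2]: print(nm,o["p"],world(c,o["uv"]).round(3))
```

```text
y0.7   -0.85  -0.84   0.01   0.00   0.00   0.01   0.00
y0.6   -0.84  -0.85   0.01   0.20   0.23   0.23   0.18
y0.5   -0.84  -0.85   0.01   0.19   0.23   0.11   0.08
y0.4   -0.85  -0.85   0.01   0.01   0.02   0.02   0.02
y0.3   -0.84  -0.85   0.08   0.11   0.02   0.02   0.01
y0.2   -0.02  -0.85   0.09   0.10   0.33   0.34   0.34
y0.1   -0.02  -0.84   0.02   0.06   0.33   0.34   0.34
y0.0   -0.02  -0.84   0.03   0.06   0.43   0.43   0.43
y-0.1   -0.75  -0.85   0.04   0.06   0.44   0.44   0.44
y-0.2   -0.76  -0.85   0.01   0.06   0.43   0.43   0.43
y-0.3   -0.84  -0.85   0.06   0.10   0.01   0.05   0.05
y-0.4   -0.84  -0.85   0.12   0.18   0.18   0.01   0.05
y-0.5   -0.84  -0.84   0.11   0.18   0.14   0.09   0.09
y-0.6   -0.85  -0.85   0.09   0.10   0.11   0.01   0.08
y-0.7   -0.84  -0.84   0.13   0.18   0.18   0.01   0.01
weight_big 0.69 [[ 0.532 -0.373  0.094]]
weight_big 0.5 [[ 0.47  -0.03   0.041]]
weight_small 0.51 [[ 0.438 -0.109  0.019]]
tape_roll 0.74 [[ 0.442 -0.109  0.017]]
tape_roll 0.6 [[ 0.44   0.046 -0.   ]]
```

```bash
cat > plan.py <<'E'
from h import *
def down(az): # tool x at azimuth az (deg), z down
    a=np.radians(az); x=np.array([np.cos(a),np.sin(a),0]); z=np.array([0,0,-1.]); return np.c_[x,np.cross(z,x),z]
def rows(targets,dig=4):
    s=ctrl.state(); p=s["ee_pos"]; M=R.from_rotvec(s["eef_rot"]).as_matrix(); out=[]
    for P,T in targets:
        d=M.T@(np.array(P)-p); r=R.from_matrix(M.T@T).as_rotvec()
        out.append("{"+",".join(f'"{k}":{v:.{dig}f}' for k,v in zip(["x","y","z","rx","ry","rz"],[*d,*r]))+"}")
    print("["+",".join(out)+"]")
E
python3 - <<'E'
from plan import *
az=np.linspace(71.1,-30,12+1)[1:]
rad=np.interp(az,[-30,-10,45,71],[.47,.43,.44,.648]); zz=np.interp(az,[-30,60,71],[.30,.30,.22])
rows([([r*np.cos(np.radians(a)),r*np.sin(np.radians(a)),z],down(a)) for r,a,z in zip(rad,az,zz)],3)
E
```

```text
[{"x":-0.075,"y":0.086,"z":-0.062,"rx":-0.000,"ry":0.000,"rz":0.148},{"x":-0.158,"y":0.150,"z":-0.081,"rx":-0.000,"ry":0.000,"rz":0.295},{"x":-0.246,"y":0.191,"z":-0.081,"rx":-0.000,"ry":0.000,"rz":0.442},{"x":-0.285,"y":0.244,"z":-0.081,"rx":-0.000,"ry":0.000,"rz":0.589},{"x":-0.326,"y":0.294,"z":-0.081,"rx":-0.000,"ry":0.000,"rz":0.736},{"x":-0.374,"y":0.337,"z":-0.081,"rx":-0.000,"ry":0.000,"rz":0.883},{"x":-0.427,"y":0.372,"z":-0.081,"rx":0.000,"ry":0.000,"rz":1.030},{"x":-0.484,"y":0.399,"z":-0.081,"rx":0.000,"ry":0.000,"rz":1.178},{"x":-0.545,"y":0.418,"z":-0.081,"rx":0.000,"ry":0.000,"rz":1.325},{"x":-0.607,"y":0.434,"z":-0.081,"rx":0.000,"ry":0.000,"rz":1.472},{"x":-0.672,"y":0.453,"z":-0.081,"rx":0.000,"ry":0.000,"rz":1.619},{"x":-0.741,"y":0.461,"z":-0.081,"rx":0.000,"ry":0.000,"rz":1.766}]
```

>>> move_arm([
  {"x": -0.03,"y": 0.02,"z": -0.04,"rz": 0.05},
  {"x": -0.07,"y": 0.05,"z": -0.07,"rz": 0.12},
  {"x": -0.12,"y": 0.085,"z": -0.081,"rz": 0.2},
  {"x": -0.165,"y": 0.125,"z": -0.081,"rz": 0.3},
  {"x": -0.21,"y": 0.165,"z": -0.081,"rz": 0.4},
  {"x": -0.25,"y": 0.205,"z": -0.081,"rz": 0.5},
  {"x": -0.285,"y": 0.244,"z": -0.081,"rz": 0.589},
], grip=-0.14)

```text
invalid input
```

Run:
```python
from plan import *
s=ctrl.state(); print(s)
az0=np.degrees(np.arctan2(s["ee_pos"][1],s["ee_pos"][0]))
az=np.linspace(az0,-35,12+1)[1:]
rad=np.interp(az,[-35,-15,45],[.48,.43,.44])
rows([([r*np.cos(np.radians(a)),r*np.sin(np.radians(a)),.3],down(a)) for r,a in zip(rad,az)],3)
```

```text
{'time': 1.3, 'joint_pos': array([-1.26851175,  0.61490462, -0.01261972,  1.423403  ,  0.00810706,
        1.10341717, -0.04036647]), 'qvel': array([ 1.08575709e-03, -1.00947720e-03,  4.48619724e-05, -7.33470948e-04,
        1.17163804e-03,  4.43856953e-04,  1.05791405e-03]), 'effort': array([ 2.65261724e-04, -4.58817995e+01,  2.08915374e-01, -1.66036946e+01,
       -6.11252245e-02,  1.33253558e-02,  3.78504387e-05]), 'ee_pos': array([0.20983779, 0.61515892, 0.21863616]), 'eef_rot': array([ 2.55493702e+00,  1.82805886e+00, -1.41872831e-04]), 'ft_force': array([-0.2017906 ,  0.24329124,  0.43651099]), 'moment': array([-0.01980641,  0.00766063,  0.03641825]), 'finger_gap': 0.0931492149638424}
[{"x":-0.215,"y":0.068,"z":-0.081,"rx":-0.000,"ry":0.000,"rz":0.154},{"x":-0.231,"y":0.134,"z":-0.081,"rx":-0.000,"ry":0.000,"rz":0.309},{"x":-0.256,"y":0.197,"z":-0.081,"rx":-0.000,"ry":0.000,"rz":0.463},{"x":-0.293,"y":0.254,"z":-0.081,"rx":-0.000,"ry":0.000,"rz":0.618},{"x":-0.337,"y":0.305,"z":-0.081,"rx":-0.000,"ry":0.000,"rz":0.772},{"x":-0.388,"y":0.348,"z":-0.081,"rx":0.000,"ry":0.000,"rz":0.927},{"x":-0.446,"y":0.383,"z":-0.081,"rx":0.000,"ry":0.000,"rz":1.081},{"x":-0.508,"y":0.408,"z":-0.081,"rx":0.000,"ry":0.000,"rz":1.235},{"x":-0.572,"y":0.424,"z":-0.081,"rx":0.000,"ry":0.000,"rz":1.390},{"x":-0.638,"y":0.436,"z":-0.081,"rx":0.000,"ry":0.000,"rz":1.544},{"x":-0.708,"y":0.454,"z":-0.081,"rx":0.000,"ry":0.000,"rz":1.699},{"x":-0.784,"y":0.461,"z":-0.081,"rx":0.000,"ry":0.000,"rz":1.853}]
```

>>> move_arm([
  {"x": -0.03,"y": 0.02,"z": -0.04,"rx": 0,"ry": 0,"rz": 0.05},
  {"x": -0.07,"y": 0.05,"z": -0.07,"rx": 0,"ry": 0,"rz": 0.12},
  {"x": -0.12,"y": 0.085,"z": -0.081,"rx": 0,"ry": 0,"rz": 0.2},
  {"x": -0.165,"y": 0.125,"z": -0.081,"rx": 0,"ry": 0,"rz": 0.3},
  {"x": -0.21,"y": 0.165,"z": -0.081,"rx": 0,"ry": 0,"rz": 0.4},
  {"x": -0.25,"y": 0.205,"z": -0.081,"rx": 0,"ry": 0,"rz": 0.5},
  {"x": -0.285,"y": 0.244,"z": -0.081,"rx": 0,"ry": 0,"rz": 0.589},
], grip=-0.14)

```text
time: 2.17
ee_pos: [0.3494, 0.2647, 0.3001]
eef_rot: [-2.977, -1.002, -0.002]
ft_force: [0.6, 0.2, 0.5]
finger_gap: 0.0532
```

Run:
```python
from plan import *
s=ctrl.state(); print(s)
az0=np.degrees(np.arctan2(s["ee_pos"][1],s["ee_pos"][0]))
az=np.linspace(az0,-35,12+1)[1:]
rad=np.interp(az,[-35,-15,45],[.48,.43,.44])
rows([([r*np.cos(np.radians(a)),r*np.sin(np.radians(a)),.3],down(a)) for r,a in zip(rad,az)],3)
```

```text
{'time': 2.175, 'joint_pos': array([-0.87771813,  0.20163231,  0.22103979,  1.86796061, -0.0501346 ,
        1.07611981,  0.01235297]), 'qvel': array([ 0.59546601, -0.11909548,  0.37433159,  0.17824921, -0.05997475,
       -0.05559499,  0.28375773]), 'effort': array([ -2.63547465, -26.54738188,   0.26002695, -15.91859937,
        -0.03942347,   0.21609379,  -0.19909238]), 'ee_pos': array([0.34941799, 0.26472047, 0.3001468 ]), 'eef_rot': array([-2.97678304e+00, -1.00236493e+00, -1.65061943e-03]), 'ft_force': array([0.58036817, 0.242362  , 0.523928  ]), 'moment': array([-0.02525667, -0.03368535, -0.04796166]), 'finger_gap': 0.053183690579090816}
[{"x":-0.003,"y":0.046,"z":0.000,"rx":-0.000,"ry":-0.001,"rz":0.106},{"x":-0.011,"y":0.091,"z":0.000,"rx":-0.000,"ry":-0.001,"rz":0.211},{"x":-0.024,"y":0.135,"z":0.000,"rx":-0.000,"ry":-0.001,"rz":0.316},{"x":-0.042,"y":0.177,"z":0.000,"rx":-0.000,"ry":-0.001,"rz":0.421},{"x":-0.063,"y":0.217,"z":0.000,"rx":-0.001,"ry":-0.001,"rz":0.526},{"x":-0.089,"y":0.255,"z":-0.000,"rx":-0.001,"ry":-0.001,"rz":0.631},{"x":-0.118,"y":0.289,"z":-0.000,"rx":-0.001,"ry":-0.001,"rz":0.736},{"x":-0.151,"y":0.320,"z":-0.000,"rx":-0.001,"ry":-0.001,"rz":0.841},{"x":-0.184,"y":0.352,"z":-0.000,"rx":-0.001,"ry":-0.001,"rz":0.946},{"x":-0.215,"y":0.390,"z":-0.000,"rx":-0.001,"ry":-0.001,"rz":1.051},{"x":-0.251,"y":0.425,"z":-0.000,"rx":-0.001,"ry":-0.001,"rz":1.156},{"x":-0.292,"y":0.457,"z":-0.000,"rx":-0.001,"ry":-0.001,"rz":1.260}]
```

>>> move_arm([
  {"x": -0.003,"y": 0.046,"z": 0,"rx": 0,"ry": 0,"rz": 0.106},
  {"x": -0.011,"y": 0.091,"z": 0,"rx": 0,"ry": 0,"rz": 0.211},
  {"x": -0.024,"y": 0.135,"z": 0,"rx": 0,"ry": 0,"rz": 0.316},
  {"x": -0.042,"y": 0.177,"z": 0,"rx": 0,"ry": 0,"rz": 0.421},
  {"x": -0.063,"y": 0.217,"z": 0,"rx": 0,"ry": 0,"rz": 0.526},
  {"x": -0.089,"y": 0.255,"z": 0,"rx": 0,"ry": 0,"rz": 0.631},
  {"x": -0.118,"y": 0.289,"z": 0,"rx": 0,"ry": 0,"rz": 0.736},
  {"x": -0.151,"y": 0.32,"z": 0,"rx": 0,"ry": 0,"rz": 0.841},
  {"x": -0.184,"y": 0.352,"z": 0,"rx": 0,"ry": 0,"rz": 0.946},
  {"x": -0.215,"y": 0.39,"z": 0,"rx": 0,"ry": 0,"rz": 1.051},
  {"x": -0.251,"y": 0.425,"z": 0,"rx": 0,"ry": 0,"rz": 1.156},
  {"x": -0.292,"y": 0.457,"z": 0,"rx": 0,"ry": 0,"rz": 1.26},
], grip=0.14)

```text
time: 3.68
ee_pos: [0.3948, -0.275, 0.2999]
eef_rot: [-2.997, 0.942, -0.002]
ft_force: [0.2, -0.8, -0.7]
finger_gap: 0.0401
```

```bash
cat >> plan.py <<'E'
AX=np.array([.498,-.4017,.1143])
YAW=np.radians(-58.4)
_t=np.radians(35)
F=np.c_[[np.cos(_t)*np.cos(YAW),np.cos(_t)*np.sin(YAW),np.sin(_t)],[-np.sin(YAW),np.cos(YAW),0],[-np.sin(_t)*np.cos(YAW),-np.sin(_t)*np.sin(YAW),np.cos(_t)]]
def tilt(a): # tool x at angle a (rad, acw from u) in face, z=-n
    x=F@[np.cos(a),np.sin(a),0]; z=-F[:,2]; return np.c_[x,np.cross(z,x),z]
def at(h,u=0,l=0): return AX+F@[u,l,h] # height above face
E
python3 - <<'E'
from plan import *
s=ctrl.state(); print(s["joint_pos"].round(3),s["ee_pos"],s["finger_gap"])
a=2.356-.61-np.pi/2; print("a",a)
T=tilt(a); rows([(at(.10),T),(at(.05),T),(at(.01),T),(at(-.037),T)])
print([at(h).round(3) for h in (.1,-.037)])
E
```

```text
[ 0.018  0.331  0.751  1.779 -0.249  1.127  0.241] [ 0.39478187 -0.27499911  0.29986722] 0.04009162837638652
a 0.17520367320510344
[{"x":0.1044,"y":0.0221,"z":0.1037,"rx":-0.1772,"ry":0.5853,"rz":0.2277},{"x":0.1307,"y":0.0335,"z":0.1447,"rx":-0.1772,"ry":0.5853,"rz":0.2277},{"x":0.1517,"y":0.0427,"z":0.1775,"rx":-0.1772,"ry":0.5853,"rz":0.2277},{"x":0.1764,"y":0.0534,"z":0.2160,"rx":-0.1772,"ry":0.5853,"rz":0.2277}]
[array([ 0.468, -0.353,  0.196]), array([ 0.509, -0.42 ,  0.084])]
```

>>> move_arm([
  {"x": 0.02,"y": 0.004,"z": 0.0,"rx": -0.044,"ry": 0.146,"rz": 0.057},
  {"x": 0.045,"y": 0.01,"z": 0.02,"rx": -0.089,"ry": 0.293,"rz": 0.114},
  {"x": 0.075,"y": 0.016,"z": 0.05,"rx": -0.133,"ry": 0.439,"rz": 0.171},
  {"x": 0.1,"y": 0.021,"z": 0.09,"rx": -0.177,"ry": 0.585,"rz": 0.228},
  {"x": 0.1044,"y": 0.0221,"z": 0.1037,"rx": -0.177,"ry": 0.585,"rz": 0.228},
  {"x": 0.1044,"y": 0.0221,"z": 0.1037,"rx": -0.1772,"ry": 0.5853,"rz": 0.2277},
])

```text
time: 4.42
ee_pos: [0.4671, -0.3507, 0.1943]
eef_rot: [2.477, -1.107, 0.701]
ft_force: [-0.1, 0.1, 1.0]
finger_gap: 0.0405
```

Run:
```python
from plan import *
s=ctrl.state(); print(s["joint_pos"].round(3),s["ee_pos"],s["finger_gap"])
T=tilt(.175); rows([(at(.1),T),(at(.05),T),(at(.01),T),(at(-.037),T)])
for n in ["scene","top"]:
    c=ctrl.camera(n); cv2.imwrite(f"pics/{n}a.png",cv2.resize(c["img"][100:300,250:510],None,fx=3,fy=3,interpolation=2))
```

```text
[-0.073  0.475  0.719  2.166 -0.301  0.065 -0.044] [ 0.46708501 -0.35070231  0.19434229] 0.04046297511377903
[{"x":0.0028,"y":0.0009,"z":-0.0002,"rx":0.0003,"ry":0.0041,"rz":0.0037},{"x":0.0030,"y":0.0009,"z":0.0498,"rx":0.0003,"ry":0.0041,"rz":0.0037},{"x":0.0032,"y":0.0009,"z":0.0898,"rx":0.0003,"ry":0.0041,"rz":0.0037},{"x":0.0034,"y":0.0009,"z":0.1368,"rx":0.0003,"ry":0.0041,"rz":0.0037}]
```

View pics/scenea.png

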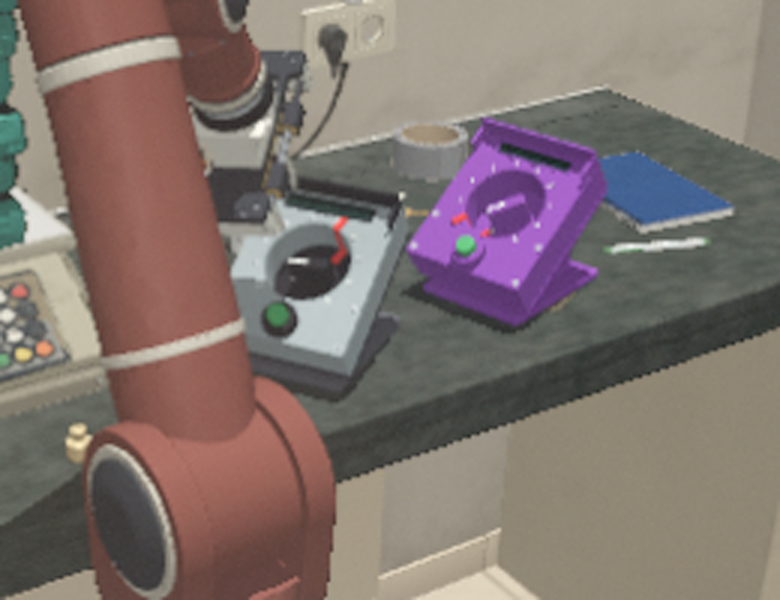

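View pics/topa.png

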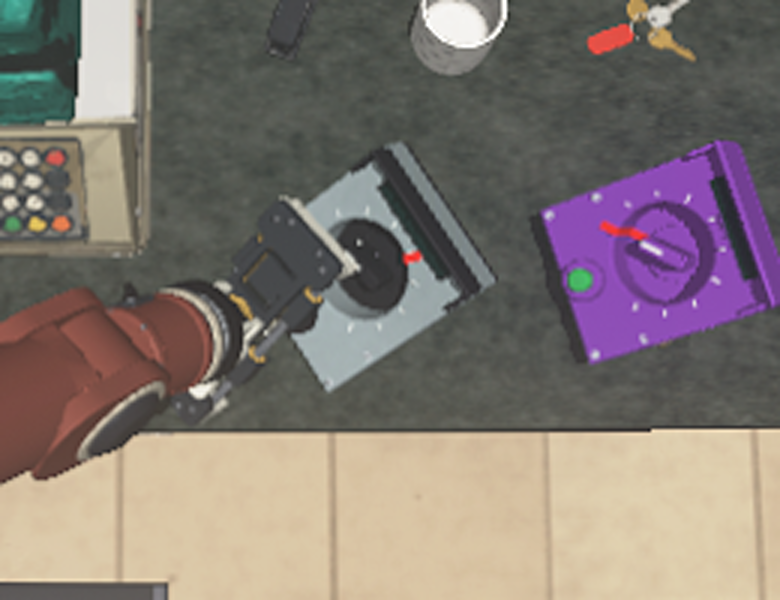

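>>> move_arm([
  {"x": 0,"y": 0,"z": 0.03,"rx": 0,"ry": 0,"rz": 0},
  {"x": 0,"y": 0,"z": 0.06,"rx": 0,"ry": 0,"rz": 0},
  {"x": 0,"y": 0,"z": 0.09,"rx": 0,"ry": 0,"rz": 0},
  {"x": 0,"y": 0,"z": 0.09,"rx": 0,"ry": 0,"rz": 0},
  {"x": 0,"y": 0,"z": 0.09,"rx": 0,"ry": 0,"rz": 0},
])

```text
time: 5.15
ee_pos: [0.504, -0.3979, 0.136]
eef_rot: [2.484, -1.108, 0.678]
ft_force: [2.3, 0.5, 1.6]
finger_gap: 0.0398
```

Run:
```python
from plan import *
s=ctrl.state(); print(s["joint_pos"].round(3),s["ee_pos"],s["ft_force"])
T=tilt(.175); rows([(at(.01),T),(at(-.037),T)])
for n in ["scene","top"]:
    c=ctrl.camera(n); cv2.imwrite(f"pics/{n}b.png",cv2.resize(c["img"][140:240,310:430],None,fx=6,fy=6,interpolation=2))
```

```text
[ 0.132  0.617  0.539  2.064 -1.362  0.016  1.023] [ 0.50399082 -0.3979401   0.13602676] [2.25505353 0.52817978 1.62827604]
[{"x":-0.0133,"y":0.0047,"z":0.0081,"rx":0.0048,"ry":0.0197,"rz":0.0078},{"x":-0.0124,"y":0.0044,"z":0.0551,"rx":0.0048,"ry":0.0197,"rz":0.0078}]
```

View pics/sceneb.png

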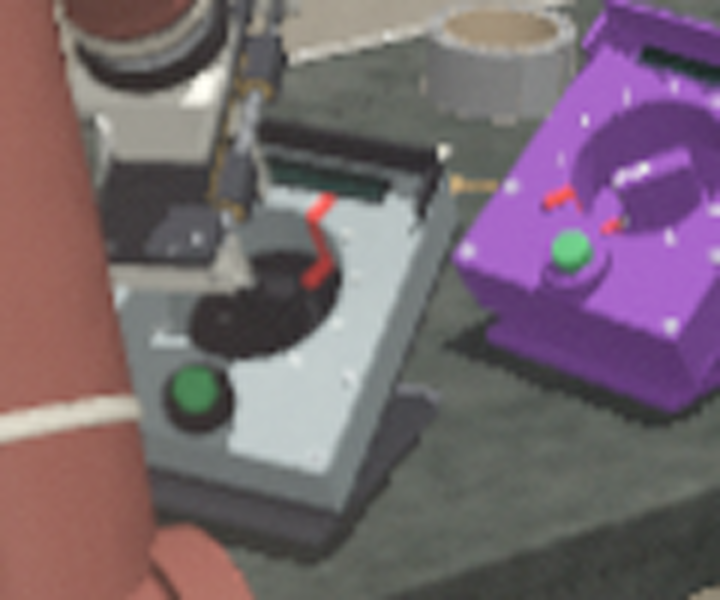

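View pics/topb.png

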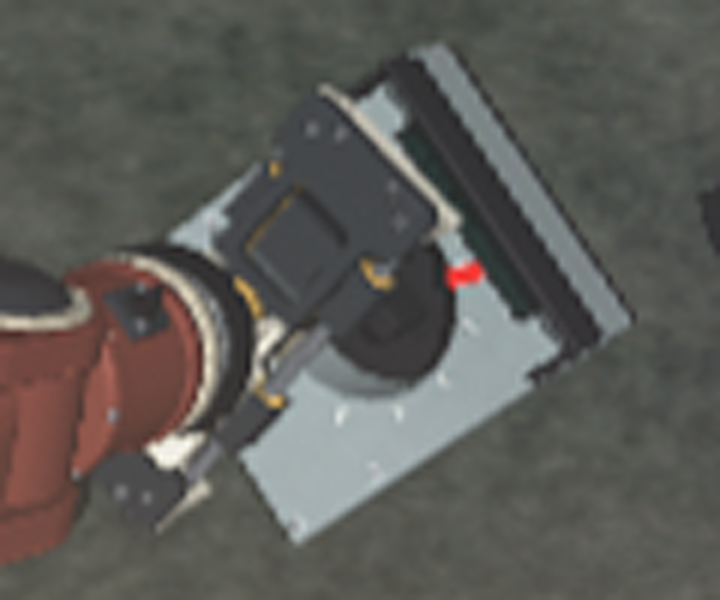

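```bash
cat > kin.py <<'E'
from h import *
import itertools
from scipy.optimize import least_squares
Q=np.array([[-1.26851,.6149,-.01262,1.4234,.0081,1.10342,-.04037],[-0.87771813,0.20163231,0.22103979,1.86796061,-0.0501346,1.07611981,0.01235297],
[.018,.331,.751,1.779,-.249,1.127,.241],[-.073,.475,.719,2.166,-.301,.065,-.044],[.132,.617,.539,2.064,-1.362,.016,1.023]])
RV=np.array([[2.55493702,1.82805886,-1.4187e-4],[-2.97678304,-1.00236493,-1.65e-3],[-2.997,.942,-.002],[2.477,-1.107,.701],[2.484,-1.108,.678]])
PP=np.array([[0.20983779,0.61515892,0.21863616],[0.34941799,0.26472047,0.3001468],[0.39478187,-0.27499911,0.29986722],[0.46708501,-0.35070231,0.19434229],[0.50399082,-0.3979401,0.13602676]])
Rz=lambda a:R.from_euler('z',a).as_matrix(); Ry=lambda a:R.from_euler('y',a).as_matrix()
def fk(q,s,p):
    h,L1,a,L2,b,L3,c,o1,o7,dx,dy=p
    M=Rz(s[0]*q[0]+o1); x=np.array([dx,dy,h])
    M=M@Ry(s[1]*q[1]); x=x+M@[0,0,L1]
    M=M@Rz(s[2]*q[2]); x=x+M@[a,0,0]; M=M@Ry(s[3]*q[3]); x=x+M@[-b,0,L2]
    M=M@Rz(s[4]*q[4])@Ry(s[5]*q[5]); x=x+M@[c,0,L3]
    return x,M@Rz(s[6]*q[6]+o7)
if __name__=="__main__":
    best=[]
    for s in itertools.product([1,-1],repeat=7):
        if s[1]!=1: continue
        for o1 in (0,np.pi/2,np.pi,-np.pi/2):
          for o7 in (0,np.pi/2,np.pi,-np.pi/2):
            p=[0]*7+[o1,o7,0,0]
            e=sum(np.linalg.norm((R.from_matrix(fk(q,s,p)[1]).inv()*R.from_rotvec(r)).as_rotvec()) for q,r in zip(Q,RV))
            best.append((e,s,o1,o7))
    best.sort(key=lambda t:t[0]); print(best[:4])
    _,s,o1,o7=best[0]
    f=least_squares(lambda p:np.concatenate([fk(q,s,[*p,o1,o7,0,0])[0]-x for q,x in zip(Q,PP)]),[.3,.4,0,.4,0,.2,0])
    print(f.x.round(4),np.abs(f.fun).max())
    pickle.dump((s,[*f.x,o1,o7,0,0]),open("kin.pkl","wb"))
E
python3 kin.py
```

```text
[(np.float64(0.002451187237090676), (-1, 1, -1, 1, -1, 1, -1), 0, 3.141592653589793), (np.float64(1.6869856282962818), (-1, 1, -1, 1, -1, 1, -1), -1.5707963267948966, 1.5707963267948966), (np.float64(1.687620159710539), (-1, 1, -1, 1, -1, 1, -1), 1.5707963267948966, -1.5707963267948966), (np.float64(2.0532857154858553), (-1, 1, -1, 1, 1, 1, 1), 0, 3.141592653589793)]
[ 0.3434  0.5295  0.0086  0.396  -0.0238  0.3528  0.007 ] 0.0216568699013506
```

```bash
cat > kin2.py <<'E'
from kin import *
S=(-1,1,-1,1,-1,1,-1)
def fk2(q,p):
    # p: h0(dx0 after j1), h, L1, y/x offsets
    d0,h,y1,x1,L1,y2,x2,x3,L2,y3,x4,L3,y4=p
    M=Rz(-q[0]); x=M@[d0,y1,h]
    M=M@Ry(q[1]); x=x+M@[x1,y2,L1]; M=M@Rz(-q[2]); x=x+M@[x2,0,0]
    M=M@Ry(q[3]); x=x+M@[x3,y3,L2]; M=M@Rz(-q[4])@Ry(q[5]); x=x+M@[x4,y4,L3]
    return x,M@Rz(-q[6]+np.pi)
def fit(Q,PP,reg=1e-3):
    p0=np.array([0,.34,0,0,.45,0,0,0,.4,0,0,.3,0.])
    return least_squares(lambda p:np.concatenate([np.concatenate([fk2(q,p)[0]-x for q,x in zip(Q,PP)]),reg*(p-p0)*(p0==0)]),p0)
if __name__=="__main__":
    # per pose data and two more
    f=fit(Q,PP); print(f.x.round(4)); print((f.fun[:15].reshape(-1,3)*1000).round(2))
    f=fit(Q,PP,1e-2); print(f.x.round(4)); print((f.fun[:15].reshape(-1,3)*1000).round(2))
E
python3 kin2.py
```

```text
[-3.000e-04  2.536e-01 -5.900e-03 -0.000e+00  5.501e-01 -5.900e-03
 -2.000e-04 -1.300e-03  3.716e-01 -9.700e-03 -5.000e-04  3.181e-01
 -3.000e-04]
[[-0.01 -0.01 -0.04]
 [-0.02 -0.04 -0.13]
 [ 0.07  0.02  0.18]
 [ 0.02 -0.04  0.01]
 [-0.03  0.03 -0.01]]
[-3.000e-04  2.536e-01 -5.900e-03 -0.000e+00  5.501e-01 -5.900e-03
 -2.000e-04 -1.300e-03  3.716e-01 -9.700e-03 -5.000e-04  3.181e-01
 -3.000e-04]
[[-0.01 -0.01 -0.04]
 [-0.02 -0.04 -0.13]
 [ 0.07  0.02  0.18]
 [ 0.02 -0.04  0.01]
 [-0.03  0.03 -0.01]]
```

```bash
cat > ik.py <<'E'
from kin2 import *
import plan
from plan import tilt,at
P=fit(Q,PP,1e-2).x
LO=np.array([-3.12,-.3,-1.34,.26,-1.36,.01,-2.84]); HI=np.array([3.12,2.06,1.32,2.42,4.5,1.98,2.84])
def ik(x,M,q0,j3=None):
    def f(q):
        a,B=fk2(q,P); e=np.concatenate([(a-x)*5,R.from_matrix(M.T@B).as_rotvec()])
        return np.append(e,(q[2]-j3) if j3 is not None else 0)
    q0=np.clip(q0,LO+1e-3,HI-1e-3)
    r=least_squares(f,q0,bounds=(LO,HI)); return r.x,np.abs(r.fun).max()
if __name__=="__main__":
    rng=np.random.default_rng(1)
    for h in (.10,.05,-.037):
      for a in (.175,.175+np.pi):
        sols=[]
        for j3 in np.linspace(-1.2,1.2,9):
          for br in (0,1,2):
            q0=np.array([.1,.6,j3,2.,[-.5,3.1,1.3][br],[.3,.4,.4][br],[0,2.,-2.][rng.integers(3)]])
            q,e=ik(at(h),tilt(a),q0,j3)
            if e<1e-3: sols.append(q)
        print("h",h,"a",a)
        for q in sols: print(q.round(2))
E
python3 ik.py
```

```text
h 0.1 a 0.175
[ 1.21  0.66 -1.2   2.13  1.55  1.   -1.75]
[ 1.21  0.66 -1.2   2.13  1.55  1.   -1.75]
[ 1.06  0.53 -0.9   2.13  1.51  0.77 -1.74]
[ 1.06  0.53 -0.9   2.13  1.51  0.77 -1.74]
[ 0.87  0.45 -0.6   2.14  1.46  0.6  -1.73]
[ 0.87  0.45 -0.6   2.14  1.46  0.6  -1.73]
[ 0.87  0.45 -0.6   2.14  1.46  0.6  -1.73]
[ 0.66  0.4  -0.3   2.14  1.42  0.45 -1.71]
[ 0.66  0.4  -0.3   2.14  1.42  0.45 -1.71]
[ 0.44  0.39 -0.    2.15  1.36  0.33 -1.66]
[ 0.44  0.39  0.    2.15  1.36  0.33 -1.66]
[ 0.44  0.39  0.    2.15  1.36  0.33 -1.66]
[ 0.22  0.4   0.3   2.16  1.23  0.2  -1.55]
[ 0.01  0.45  0.6   2.16  0.64  0.08 -0.97]
[ 0.01  0.45  0.6   2.16  0.64  0.08 -0.97]
[-0.18  0.53  0.9   2.16 -1.17  0.15  0.81]
[-0.18  0.53  0.9   2.16 -1.17  0.15  0.81]
h 0.1 a 3.316592653589793
[ 1.21  0.66 -1.2   2.13  1.55  1.    1.39]
[ 1.21  0.66 -1.2   2.13  1.55  1.    1.39]
[ 1.06  0.53 -0.9   2.13  1.51  0.77  1.4 ]
[ 1.06  0.53 -0.9   2.13  1.51  0.77  1.4 ]
[ 1.06  0.53 -0.9   2.13  1.51  0.77  1.4 ]
[ 0.87  0.45 -0.6   2.14  1.46  0.6   1.41]
[ 0.87  0.45 -0.6   2.14  1.46  0.6   1.41]
[ 0.
[... 2520 characters left out ...]
1.85  1.17  1.37]
[ 1.08  0.85 -0.9   2.05  1.83  0.9   1.27]
[ 1.08  0.85 -0.9   2.05  1.83  0.9   1.27]
[ 0.92  0.74 -0.6   2.05  1.84  0.67  1.17]
[ 0.92  0.74 -0.6   2.05  1.84  0.67  1.17]
[ 0.92  0.74 -0.6   2.05  1.84  0.67  1.17]
[ 0.73  0.69 -0.3   2.06  1.89  0.48  1.05]
[ 0.73  0.69 -0.3   2.06  1.89  0.48  1.05]
[ 0.73  0.69 -0.3   2.06  1.89  0.48  1.05]
[ 0.53  0.67 -0.    2.06  2.04  0.31  0.84]
[0.53 0.67 0.   2.06 2.04 0.31 0.84]
[ 0.53  0.67 -0.    2.06  2.04  0.31  0.84]
[0.33 0.69 0.3  2.07 2.53 0.17 0.29]
[0.33 0.69 0.3  2.07 2.53 0.17 0.29]
[ 0.14  0.75  0.6   2.07  3.76  0.18 -0.99]
[-0.02  0.87  0.9   2.08  4.25  0.38 -1.55]
[-0.14  1.05  1.2   2.08  4.38  0.66 -1.77]
```

```bash
cat > sim.py <<'E'
from ik import *
def jac(q):
    x0,M0=fk2(q,P); J=np.zeros((6,7))
    for i in range(7):
        d=q.copy(); d[i]+=1e-5; x,M=fk2(d,P); J[:3,i]=(x-x0)/1e-5; J[3:,i]=R.from_matrix(M@M0.T).as_rotvec()/1e-5
    return J,x0,M0
def step(q,x,M,lam=.02,w=.3,n=6):
    for _ in range(n):
        J,x0,M0=jac(q); e=np.concatenate([x-x0,w*R.from_matrix(M@M0.T).as_rotvec()]); J=J.copy(); J[3:]*=w
        dq=J.T@np.linalg.solve(J@J.T+lam**2*np.eye(6),e); q=np.clip(q+dq,LO,HI)
    return q
def follow(q,targets,sub=4,**k):
    x,M=fk2(q,P); path=[]
    for X,T in targets:
        r=R.from_matrix(T@M.T).as_rotvec()
        for i in range(1,sub+1):
            q=step(q,x+(X-x)*i/sub,R.from_rotvec(r*i/sub).as_matrix()@M,**k)
        x,M=X,T; path.append(q)
    return q,path
def rel(x,M,rowlist):
    return [(x+M@np.array(r[:3]),M@R.from_rotvec(r[3:]).as_matrix()) for r in rowlist]
if __name__=="__main__":
    q=Q[0].copy(); x,M=fk2(q,P)
    r1=[[-.03,.02,-.04,0,0,.05],[-.12,.085,-.081,0,0,.2],[-.21,.165,-.081,0,0,.4],[-.285,.244,-.081,0,0,.589]]
    for w in (.1,.3,1):
      for lam in (.002,.02):
        q,_=follow(Q[0].copy(),rel(x,M,r1),w=w,lam=lam); q1=q
        x2,M2=fk2(q,P)
        az=np.linspace(37,-35,13)[1:]; rad=np.interp(az,[-35,-15,45],[.48,.43,.44])
        T=[(np.array([r*np.cos(np.radians(a)),r*np.sin(np.radians(a)),.3]),plan.down(a)) for r,a in zip(rad,az)]
        q2,_=follow(q,T,w=w,lam=lam)
        q3,_=follow(q2,[(at(.1),tilt(.175))],sub=16,w=w,lam=lam)
        print(w,lam,q1.round(2),q2.round(2),q3.round(2))
    print(Q.round(2))
E
python3 sim.py
```

```text
0.1 0.002 [-0.88  0.2   0.22  1.87 -0.05  1.08  0.01] [ 0.02  0.33  0.75  1.78 -0.25  1.13  0.24] [-0.08  0.48  0.73  2.16 -0.39  0.07  0.04]
0.1 0.02 [-0.88  0.2   0.22  1.87 -0.05  1.08  0.01] [ 0.02  0.33  0.75  1.78 -0.25  1.13  0.24] [-0.08  0.48  0.73  2.16 -0.39  0.07  0.04]
0.3 0.002 [-0.88  0.2   0.22  1.87 -0.05  1.08  0.01] [ 0.02  0.33  0.75  1.78 -0.25  1.13  0.24] [-0.08  0.48  0.73  2.16 -0.39  0.07  0.04]
0.3 0.02 [-0.88  0.2   0.22  1.87 -0.05  1.08  0.01] [ 0.02  0.33  0.75  1.78 -0.25  1.13  0.24] [-0.08  0.48  0.73  2.16 -0.39  0.07  0.04]
1 0.002 [-0.88  0.2   0.22  1.87 -0.05  1.08  0.01] [ 0.02  0.33  0.75  1.78 -0.25  1.13  0.24] [-0.08  0.48  0.73  2.16 -0.39  0.07  0.04]
1 0.02 [-0.88  0.2   0.22  1.87 -0.05  1.08  0.01] [ 0.02  0.33  0.75  1.78 -0.25  1.13  0.24] [-0.08  0.48  0.73  2.16 -0.39  0.07  0.04]
[[-1.27  0.61 -0.01  1.42  0.01  1.1  -0.04]
 [-0.88  0.2   0.22  1.87 -0.05  1.08  0.01]
 [ 0.02  0.33  0.75  1.78 -0.25  1.13  0.24]
 [-0.07  0.48  0.72  2.17 -0.3   0.06 -0.04]
 [ 0.13  0.62  0.54  2.06 -1.36  0.02  1.02]]
```

```bash
cat > search.py <<'E'
from sim import *
q0=ctrl.state()["joint_pos"]
def ori(th,az,roll):
    # tool z tilted th from down towards az; roll: start from down() with x az=roll, minimal tilt
    a=np.radians(az); ax=np.cross([0,0,-1.],[np.cos(a),np.sin(a),0]); 
    return R.from_rotvec(ax*np.radians(th)).as_matrix()@plan.down(roll)
def lag(q,x,M): 
    a,B=fk2(q,P); return np.linalg.norm(a-x)*1e3
T3=tilt(.175+np.pi)
res=[]
qa,pa=follow(q0,[(at(.10),tilt(.175)),(np.array([.40,-.28,.30]),plan.down(-35))],sub=10)
print("back",[p.round(2) for p in pa])
for az in (-110,-130,-150):
  for th in (35,50,65):
    for roll in (-35,0,40,80,120):
      for X in ([.40,-.28,.30],[.46,-.34,.32]):
       try:
        tg=[(np.array(X),plan.down((roll-35)/2)),(np.array(X),plan.down(roll)),(np.array(X),ori(th,az,roll)),(at(.13),T3),(at(.10),T3),(at(0.0),T3),(at(-.037),T3)]
        q,pp=follow(qa,tg,sub=8)
        e=max(lag(p,*t) for p,t in zip(pp,tg))
        qe,pe=follow(q,[(at(-.037),tilt(.175+np.pi-k*.35)) for k in range(1,7)],sub=4)
        e2=lag(qe,at(-.037),None)
        res.append((round(e,2),round(e2,2),az,th,roll,X[0],round(min(p[5] for p in pp[2:]),2),q.round(2),qe.round(2)))
       except Exception as ex: pass
res.sort(key=lambda r:(r[0]>1,-r[6]))
for r in res[:10]: print(r)
E
python3 search.py
```

```text
back [array([-0.19,  0.54,  0.93,  2.16, -1.23,  0.17,  0.87]), array([-0.24,  0.54,  1.29,  1.77, -0.55,  1.26,  0.59])]
(np.float64(121.04), np.float64(52.79), -110, 35, -35, 0.4, np.float64(0.01), array([-0.07,  0.84,  0.95,  2.08,  1.26,  0.01,  1.43]), array([0.16, 0.73, 0.57, 2.08, 0.51, 0.01, 0.16]))
(np.float64(81.84), np.float64(46.16), -110, 35, -35, 0.46, np.float64(0.01), array([0.04, 0.78, 0.76, 2.08, 1.01, 0.01, 1.73]), array([0.22, 0.71, 0.47, 2.07, 0.07, 0.01, 0.62]))
(np.float64(68.74), np.float64(45.97), -110, 35, 0, 0.4, np.float64(0.01), array([0.09, 0.76, 0.68, 2.08, 0.86, 0.01, 1.89]), array([ 0.24,  0.71,  0.43,  2.07, -0.12,  0.01,  0.82]))
(np.float64(58.09), np.float64(47.75), -110, 35, 0, 0.46, np.float64(0.01), array([0.13, 0.75, 0.61, 2.08, 0.66, 0.01, 2.1 ]), array([ 0.27,  0.7 ,  0.38,  2.07, -0.35,  0.01,  1.06]))
(np.float64(58.03), np.float64(47.77), -110, 35, 40, 0.4, np.float64(0.01), array([0.13, 0.75, 0.61, 2.08, 0.66, 0.01, 2.1 ]), array([ 0.27,  0.7 ,  0.38,  2.07, -0.35,  0.01,  1.06]))
(np.float64(54.52), np.float64(49.49), -110, 35, 40, 0.46
[... 171 characters left out ...]
, 35, 80, 0.4, np.float64(0.01), array([0.14, 0.74, 0.59, 2.08, 0.59, 0.01, 2.18]), array([ 0.29,  0.69,  0.36,  2.07, -0.43,  0.01,  1.15]))
(np.float64(52.61), np.float64(51.02), -110, 35, 80, 0.46, np.float64(0.01), array([0.16, 0.73, 0.57, 2.08, 0.5 , 0.01, 2.27]), array([ 0.3 ,  0.69,  0.33,  2.07, -0.53,  0.01,  1.25]))
(np.float64(53.91), np.float64(49.92), -110, 35, 120, 0.4, np.float64(0.01), array([0.15, 0.74, 0.58, 2.08, 0.55, 0.01, 2.22]), array([ 0.29,  0.69,  0.35,  2.07, -0.48,  0.01,  1.2 ]))
(np.float64(53.46), np.float64(50.26), -110, 35, 120, 0.46, np.float64(0.01), array([0.15, 0.74, 0.57, 2.08, 0.53, 0.01, 2.24]), array([ 0.3 ,  0.69,  0.34,  2.07, -0.5 ,  0.01,  1.22]))
```

```bash
cat > fast.py <<'E'
from ik import P,LO,HI
from plan import tilt,at,down
import numpy as np
from scipy.spatial.transform import Rotation as R
d0,h,y1,x1,L1,y2,x2,x3,L2,y3,x4,L3,y4=P
def rz(a): c,s=np.cos(a),np.sin(a); return np.array([[c,-s,0],[s,c,0],[0,0,1.]])
def ry(a): c,s=np.cos(a),np.sin(a); return np.array([[c,0,s],[0,1.,0],[-s,0,c]])
def jac(q):
    A=[];O=[]
    M0=rz(-q[0]); A.append([0,0,-1.]); O.append(np.zeros(3)); x=M0@[d0,y1,h]
    A.append(M0[:,1]);O.append(x); M=M0@ry(q[1]); x=x+M@[x1,y2,L1]
    A.append(-M[:,2]);O.append(x); M=M@rz(-q[2]); x=x+M@[x2,0,0]
    A.append(M[:,1]);O.append(x); M=M@ry(q[3]); x=x+M@[x3,y3,L2]
    A.append(-M[:,2]);O.append(x); M=M@rz(-q[4])
    A.append(M[:,1]);O.append(x); M=M@ry(q[5]); x=x+M@[x4,y4,L3]
    A.append(-M[:,2]);O.append(x); M=M@rz(-q[6]+np.pi)
    A=np.array(A);O=np.array(O)
    return np.vstack([np.cross(A,x-O).T,A.T]),x,M
def rv(M):
    v=np.array([M[2,1]-M[1,2],M[0,2]-M[2,0],M[1,0]-M[0,1]])/2; s=np.linalg.norm(v); t=np.arctan2(s,(np.trace(M)-1)/2)
    return v*(t/s if s>1e-9 else 1)
W=np.array([1,1,1,.3,.3,.3])
def step(q,x,M,lam=.01,n=2):
    for _ in range(n):
        J,x0,M0=jac(q); e=np.concatenate([x-x0,rv(M@M0.T)])*W; J=J*W[:,None]
        q=np.clip(q+J.T@np.linalg.solve(J@J.T+lam**2*np.eye(6),e),LO,HI)
    return q
def seg(q,X,T,xM=None,rot=.1,lin=.04):
    if xM is None: _,x,M=jac(q)
    else: x,M=xM
    r=R.from_matrix(T@M.T).as_rotvec(); n=int(np.ceil(max(np.linalg.norm(r)/rot,np.linalg.norm(X-x)/lin,1)))
    qs=[]
    for i in range(1,n+1):
        q=step(q,x+(X-x)*i/n,R.from_rotvec(r*i/n).as_matrix()@M); qs.append(q)
    return q,qs
def ori(th,az,roll):
    a=np.radians(az); ax=np.cross([0,0,-1.],[np.cos(a),np.sin(a),0]); 
    return R.from_rotvec(ax*np.radians(th)).as_matrix()@down(roll)
def err(q,X,T):
    _,x,M=jac(q); return 1e3*np.linalg.norm(x-X)+1e3*.1*np.linalg.norm(rv(T@M.T))
E
cat > srch2.py <<'E'
from fast import *
from bench import ctrl
import sys,pickle,time
q0=ctrl.state()["joint_pos"] if len(sys.argv)<3 else None
q0=np.array(q0)
rng=np.random.default_rng(int(sys.argv[1])); t0=time.time(); best=[]
qb,_=seg(q0,at(.10),tilt(.175)); 
# go straight back up along n further
while time.time()-t0<150:
    k=rng.integers(1,4); wp=[]; q=qb; qs=[]
    for i in range(k):
        X=np.array([rng.uniform(.32,.46),rng.uniform(-.45,-.1),rng.uniform(.3,.45)])
        wp.append((X,rng.uniform(0,70),rng.uniform(-230,-20),rng.uniform(-180,180)))
    bad=0; prev=None
    for X,th,az,ro in wp:
        T=ori(th,az,ro); q,s=seg(q,X,T); qs+=s
        if err(q,X,T)>2: bad=1;break
    if bad: continue
    for fl in (0,np.pi):
        T=tilt(.175+fl); qq=q; ok=1; m=9;
        for hh in (.13,.05,-.037):
            qq,s=seg(qq,at(hh),T); e=err(qq,at(hh),T); m=min(m,*(v[5] for v in s))
            if e>1: ok=0;break
        if not ok: continue
        q1,s1=seg(qq,at(-.037),tilt(.175+fl-1.2)); q1,s2=seg(q1,at(-.037),tilt(.175+fl-2.2))
        e=err(q1,at(-.037),tilt(.175+fl-2.2))
        best.append((e,-min(m,.3),len(qs),k,fl,wp,qq,q1))
best.sort(key=lambda b:(b[0]>1,b[1],b[2])); pickle.dump(best[:20],open(f"best{sys.argv[1]}.pkl","wb"))
print(len(best))
for b in best[:4]:
    print(b[:5],b[6].round(2),b[7].round(2))
    for w in b[5]: print("   ",w[0].round(3),np.round(w[1:]))
E
nproc; for i in 1 2 3 4; do OMP_NUM_THREADS=1 python3 srch2.py $i > o$i.txt 2>&1 & sleep 2; done; wait; cat o?.txt
```

```text
4
59
(np.float64(0.0006563831553560533), -0.3, 25, np.int64(1), 3.141592653589793) [ 0.91  0.74 -0.59  2.05  1.84  0.66  1.17] [ 1.1   0.86 -0.93  2.05  1.83  0.92 -0.92]
    [ 0.396 -0.169  0.367] [ 30. -29.  97.]
(np.float64(0.0004710054938306758), -0.3, 30, np.int64(2), 3.141592653589793) [ 1.01  0.8  -0.77  2.05  1.83  0.79  1.23] [ 1.17  0.94 -1.08  2.04  1.84  1.05 -0.87]
    [ 0.325 -0.212  0.34 ] [ 40. -21. -97.]
    [ 0.331 -0.163  0.357] [  52. -101.  -19.]
(np.float64(0.0009114707265730753), -0.3, 36, np.int64(2), 3.141592653589793) [ 0.79  0.7  -0.41  2.05  1.87  0.54  1.1 ] [ 1.03  0.8  -0.79  2.05  1.83  0.81 -0.97]
    [ 0.449 -0.194  0.413] [ 45. -25. 124.]
    [ 0.346 -0.231  0.443] [ 54. -67.  87.]
(np.float64(0.0006727914175580036), -0.3, 37, np.int64(3), 3.141592653589793) [ 0.9   0.74 -0.57  2.05  1.84  0.65  1.16] [ 1.09  0.86 -0.92  2.05  1.83  0.91 -0.92]
    [ 0.403 -0.252  0.449] [ 58. -22. -36.]
    [ 0.445 -0.412  0.368] [  30. -151.  -26.]
    [ 0.425 -0.238  0.338] [ 11. -88.  57.]
60
(np.float64(0.00137507258362106), -0.3, 15, np.int64(1), 3.14159265358
[... 1980 characters left out ...]
45 ] [ 49. -54.  42.]
(np.float64(0.001519213832450214), -0.3, 20, np.int64(1), 3.141592653589793) [ 0.59  0.67 -0.1   2.06  1.97  0.36  0.93] [ 0.91  0.74 -0.59  2.05  1.84  0.66 -1.03]
    [ 0.426 -0.206  0.428] [ 40. -48.  66.]
(np.float64(0.0013543955197489212), -0.3, 21, np.int64(2), 3.141592653589793) [ 0.64  0.67 -0.17  2.06  1.94  0.4   0.98] [ 0.93  0.75 -0.63  2.05  1.84  0.69 -1.02]
    [ 0.406 -0.394  0.325] [ 50. -21. -22.]
    [ 0.399 -0.203  0.407] [  57. -131.  -36.]
(np.float64(0.0005868136131963204), -0.3, 23, np.int64(1), 3.141592653589793) [ 0.94  0.76 -0.65  2.05  1.83  0.7   1.19] [ 1.12  0.89 -0.98  2.04  1.83  0.96 -0.91]
    [ 0.426 -0.104  0.446] [  39.  -52. -177.]
```

>>> move_arm([
  {"x": 0,"y": 0,"z": -0.03,"rx": 0,"ry": 0,"rz": 0},
  {"x": 0,"y": 0,"z": -0.06,"rx": 0,"ry": 0,"rz": 0},
  {"x": 0,"y": 0,"z": -0.09,"rx": 0,"ry": 0,"rz": 0},
  {"x": 0,"y": 0,"z": -0.11,"rx": 0,"ry": 0,"rz": 0},
  {"x": 0,"y": 0,"z": -0.11,"rx": 0,"ry": 0,"rz": 0},
])

```text
time: 5.88
ee_pos: [0.4725, -0.3438, 0.2272]
eef_rot: [2.482, -1.121, 0.681]
ft_force: [0.6, 0.2, -0.0]
finger_gap: 0.0402
```

```bash
sed -i 's/^qb,_=seg.*/qb=q0/; s/<150/<100/' srch2.py; python3 -c "
from plan import *
s=ctrl.state();print(s['joint_pos'].round(3),s['ee_pos'],s['ft_force']); rows([(at(.12),tilt(.175))])"
for i in 1 2 3 4; do OMP_NUM_THREADS=1 python3 srch2.py $i > o$i.txt 2>&1 & sleep 2; done; wait; cat o?.txt
```

```text
[-0.359  0.599  1.202  2.111 -1.066  0.369  0.697] [ 0.47252634 -0.34379525  0.22724719] [ 0.55177409  0.24207761 -0.00848179]
[{"x":-0.0146,"y":0.0062,"z":0.0088,"rx":0.0038,"ry":0.0204,"rz":-0.0019}]
47
(np.float64(0.0012988632243346166), -0.3, 12, np.int64(1), 3.141592653589793) [ 0.66  0.68 -0.2   2.06  1.93  0.42  0.99] [ 0.94  0.76 -0.65  2.05  1.83  0.7  -1.01]
    [ 0.36  -0.134  0.449] [ 31. -47.  20.]
(np.float64(0.0005808632281953574), -0.3, 18, np.int64(1), 3.141592653589793) [ 0.95  0.76 -0.65  2.05  1.83  0.71  1.19] [ 1.12  0.89 -0.98  2.04  1.83  0.96 -0.9 ]
    [ 0.354 -0.229  0.396] [ 39. -48.  54.]
(np.float64(0.0009178836934685609), -0.3, 21, np.int64(1), 3.141592653589793) [ 0.79  0.7  -0.4   2.05  1.87  0.54  1.1 ] [ 1.02  0.8  -0.78  2.05  1.83  0.8  -0.97]
    [ 0.379 -0.255  0.363] [ 36. -29.  73.]
(np.float64(0.0006419477214102394), -0.3, 24, np.int64(1), 3.141592653589793) [ 0.92  0.74 -0.6   2.05  1.84  0.67  1.17] [ 1.1   0.87 -0.94  2.05  1.83  0.93 -0.92]
    [ 0.322 -0.386  0.368] [ 41. -54.  87.]
44
(np.float64(0.0010926881193562593), -0.3, 25, np.int
[... 2239 characters left out ...]

    [ 0.363 -0.377  0.431] [ 47. -25.  15.]
    [ 0.451 -0.267  0.415] [  44. -149.  -58.]
    [ 0.333 -0.282  0.38 ] [  35. -215.   10.]
(np.float64(0.00041380218645341305), -0.3, 57, np.int64(2), 3.141592653589793) [ 1.05  0.82 -0.83  2.05  1.83  0.84  1.25] [ 1.19  0.98 -1.14  2.04  1.84  1.11 -0.85]
    [ 0.372 -0.105  0.377] [ 39. -39. 126.]
    [ 0.383 -0.279  0.411] [  13. -225.  -20.]
(np.float64(0.0012133207883549785), -0.3, 70, np.int64(3), 3.141592653589793) [ 0.68  0.68 -0.24  2.06  1.91  0.44  1.02] [ 0.96  0.77 -0.67  2.05  1.83  0.72 -1.  ]
    [ 0.34  -0.376  0.383] [   8. -107.  105.]
    [ 0.439 -0.118  0.318] [ 39. -29. -48.]
    [ 0.353 -0.341  0.339] [  41. -175.  -60.]
```

```bash
cat > gen.py <<'E'
from fast import *
import plan
from bench import ctrl
def path(X,T,n):
    s=ctrl.state(); x=s["ee_pos"]; M=R.from_rotvec(s["eef_rot"]).as_matrix()
    r=R.from_matrix(T@M.T).as_rotvec(); 
    tg=[(x+(X-x)*i/n,R.from_rotvec(r*i/n).as_matrix()@M) for i in range(1,n+1)]
    q,qs=seg(s["joint_pos"],X,T); print("n",n,"deg/row",np.degrees(np.linalg.norm(r))/n,"mm/row",np.linalg.norm(X-x)/n*1e3,"pred",q.round(2),"min j6",min(v[5] for v in qs))
    plan.rows(tg,3); return q
E
python3 - <<'E'
from gen import *
T=ori(39,-48,54)
path(np.array([.354,-.229,.396]),T,12)
E
```

```text
n 12 deg/row 8.392085088902801 mm/row 19.66807053955178 pred [ 0.99 -0.21 -0.55  2.17  0.3   0.54  1.15] min j6 0.2883169853199861
[{"x":-0.004,"y":0.003,"z":-0.019,"rx":-0.001,"ry":0.014,"rz":-0.146},{"x":-0.008,"y":0.006,"z":-0.038,"rx":-0.002,"ry":0.028,"rz":-0.292},{"x":-0.011,"y":0.009,"z":-0.057,"rx":-0.003,"ry":0.041,"rz":-0.437},{"x":-0.015,"y":0.012,"z":-0.076,"rx":-0.004,"ry":0.055,"rz":-0.583},{"x":-0.019,"y":0.015,"z":-0.095,"rx":-0.005,"ry":0.069,"rz":-0.729},{"x":-0.023,"y":0.018,"z":-0.114,"rx":-0.006,"ry":0.083,"rz":-0.875},{"x":-0.026,"y":0.021,"z":-0.134,"rx":-0.006,"ry":0.097,"rz":-1.021},{"x":-0.030,"y":0.023,"z":-0.153,"rx":-0.007,"ry":0.111,"rz":-1.167},{"x":-0.034,"y":0.026,"z":-0.172,"rx":-0.008,"ry":0.124,"rz":-1.312},{"x":-0.038,"y":0.029,"z":-0.191,"rx":-0.009,"ry":0.138,"rz":-1.458},{"x":-0.042,"y":0.032,"z":-0.210,"rx":-0.010,"ry":0.152,"rz":-1.604},{"x":-0.045,"y":0.035,"z":-0.229,"rx":-0.011,"ry":0.166,"rz":-1.750}]
```

>>> move_arm([
  {"x": -0.004,"y": 0.003,"z": -0.019,"rx": -0.001,"ry": 0.014,"rz": -0.146},
  {"x": -0.008,"y": 0.006,"z": -0.038,"rx": -0.002,"ry": 0.028,"rz": -0.292},
  {"x": -0.011,"y": 0.009,"z": -0.057,"rx": -0.003,"ry": 0.041,"rz": -0.437},
  {"x": -0.015,"y": 0.012,"z": -0.076,"rx": -0.004,"ry": 0.055,"rz": -0.583},
  {"x": -0.019,"y": 0.015,"z": -0.095,"rx": -0.005,"ry": 0.069,"rz": -0.729},
  {"x": -0.023,"y": 0.018,"z": -0.114,"rx": -0.006,"ry": 0.083,"rz": -0.875},
  {"x": -0.026,"y": 0.021,"z": -0.134,"rx": -0.006,"ry": 0.097,"rz": -1.021},
  {"x": -0.03,"y": 0.023,"z": -0.153,"rx": -0.007,"ry": 0.111,"rz": -1.167},
  {"x": -0.034,"y": 0.026,"z": -0.172,"rx": -0.008,"ry": 0.124,"rz": -1.312},
  {"x": -0.038,"y": 0.029,"z": -0.191,"rx": -0.009,"ry": 0.138,"rz": -1.458},
  {"x": -0.042,"y": 0.032,"z": -0.21,"rx": -0.01,"ry": 0.152,"rz": -1.604},
  {"x": -0.045,"y": 0.035,"z": -0.229,"rx": -0.011,"ry": 0.166,"rz": -1.75},
])

```text
time: 7.38
ee_pos: [0.3535, -0.2285, 0.3956]
eef_rot: [2.279, 1.002, 0.258]
ft_force: [-0.2, -0.8, -0.5]
finger_gap: 0.04
```

Run:
```python
from gen import *
s=ctrl.state(); print(s["joint_pos"].round(2),s["ee_pos"].round(3))
T=tilt(.175+np.pi)
q=path(at(.13),T,12)
for h in (.05,-.037):
    q,_=seg(q,at(h),T); print(q.round(2),err(q,at(h),T))
```

```text
[-0.66 -0.3   0.64  2.19  0.89  0.91  0.35] [ 0.354 -0.228  0.396]
n 12 deg/row 7.185412272735011 mm/row 19.314215987483482 pred [-0.08  0.39  0.67  2.17  0.43  0.14  2.38] min j6 0.13625692167282877
[{"x":0.001,"y":0.001,"z":0.019,"rx":0.011,"ry":-0.001,"rz":-0.125},{"x":0.001,"y":0.002,"z":0.039,"rx":0.021,"ry":-0.002,"rz":-0.250},{"x":0.002,"y":0.003,"z":0.058,"rx":0.032,"ry":-0.003,"rz":-0.375},{"x":0.002,"y":0.004,"z":0.077,"rx":0.042,"ry":-0.004,"rz":-0.500},{"x":0.003,"y":0.005,"z":0.096,"rx":0.053,"ry":-0.005,"rz":-0.625},{"x":0.003,"y":0.006,"z":0.116,"rx":0.063,"ry":-0.006,"rz":-0.750},{"x":0.004,"y":0.007,"z":0.135,"rx":0.074,"ry":-0.008,"rz":-0.875},{"x":0.004,"y":0.007,"z":0.154,"rx":0.084,"ry":-0.009,"rz":-1.000},{"x":0.005,"y":0.008,"z":0.174,"rx":0.095,"ry":-0.010,"rz":-1.125},{"x":0.005,"y":0.009,"z":0.193,"rx":0.105,"ry":-0.011,"rz":-1.250},{"x":0.006,"y":0.010,"z":0.212,"rx":0.116,"ry":-0.012,"rz":-1.375},{"x":0.006,"y":0.011,"z":0.231,"rx":0.126,"ry":-0.013,"rz":-1.500}]
[0.07 0.56 0.59 2.14 0.41 0.01 2.38] 16.23208246475407
[0.17 0.73 0.54 2.08 0.41 0.01 2.37] 67.180403522022
```

```bash
cat > srch3.py <<'E'
from fast import *
from bench import ctrl
import sys,pickle,time
q0=np.array(ctrl.state()["joint_pos"])
rng=np.random.default_rng(int(sys.argv[1])); t0=time.time(); best=[]
MG=np.array([.1,.1,.1,.08,.1,.15,.1])
def marg(s): s=np.array(s); return np.min(np.minimum(s-LO,HI-s)/MG)
n=0
while time.time()-t0<130:
    n+=1
    k=rng.integers(1,4); wp=[]; q=q0; L=0; m=9
    for i in range(k):
        wp.append((np.array([rng.uniform(.34,.5),rng.uniform(-.5,-.15),rng.uniform(.27,.4)]),rng.uniform(0,65),rng.uniform(-230,-20),rng.uniform(-180,180)))
    bad=0
    for j,(X,th,az,ro) in enumerate(wp):
        T=ori(th,az,ro); q,s=seg(q,X,T); L+=len(s); mm=marg(s[3:] if j==0 else s) if len(s)>3 else 9; m=min(m,mm)
        if err(q,X,T)>1 or mm<.9: bad=1;break
    if bad: continue
    for fl in (0,np.pi):
        T=tilt(.175+fl); qq=q; ok=1; m2=m;
        for hh in (.13,.05,-.037):
            qq,s=seg(qq,at(hh),T); e=err(qq,at(hh),T); m2=min(m2,marg(s))
            if e>1 or m2<.9: ok=0;break
        if not ok: continue
        q1,s1=seg(qq,at(-.037),tilt(.175+fl-1.2)); q1,s2=seg(q1,at(-.037),tilt(.175+fl-2.2))
        m2=min(m2,marg(s1+s2))
        best.append((-min(m2,2.),L,k,fl,wp,qq,q1))
best.sort(key=lambda b:(b[0]>-1.,b[1]))
print(n,len(best))
for b in best[:4]:
    print(b[:4],b[5].round(2),b[6].round(2))
    for w in b[4]: print("   ",w[0].round(3).tolist(),np.round(w[1:]))
E
for i in 1 2 3 4; do OMP_NUM_THREADS=1 python3 srch3.py $i > o$i.txt 2>&1 & sleep 2; done; wait; cat o?.txt
```

```text
14085 68
(np.float64(-1.043070902845407), 26, np.int64(2), 3.141592653589793) [0.51 0.67 0.03 2.06 2.06 0.29 0.82] [ 0.86  0.72 -0.51  2.05  1.85  0.61 -1.06]
    [0.483, -0.202, 0.313] [ 44. -78. -57.]
    [0.375, -0.491, 0.393] [  3. -83. -46.]
(np.float64(-1.4838645076946022), 28, np.int64(2), 3.141592653589793) [ 0.54  0.67 -0.02  2.06  2.03  0.32  0.86] [ 0.88  0.73 -0.54  2.05  1.85  0.63 -1.05]
    [0.423, -0.339, 0.38] [  60. -115.  -59.]
    [0.477, -0.177, 0.317] [  32. -165.  -40.]
(np.float64(-1.1186192765554825), 28, np.int64(2), 3.141592653589793) [0.51 0.67 0.02 2.06 2.06 0.3  0.82] [ 0.86  0.72 -0.51  2.05  1.85  0.61 -1.06]
    [0.382, -0.379, 0.348] [  47. -105.  -50.]
    [0.447, -0.482, 0.339] [  10. -187.   -9.]
(np.float64(-1.0693566838074402), 28, np.int64(2), 3.141592653589793) [ 0.6   0.67 -0.11  2.06  1.96  0.37  0.94] [ 0.91  0.74 -0.6   2.05  1.84  0.67 -1.03]
    [0.416, -0.294, 0.295] [  48. -113.  -34.]
    [0.357, -0.467, 0.288] [ 37. -51.  47.]
14454 91
(np.float64(-1.0570733968912254), 16, np.int64(1), 3.141592653589793) [0.51 0.67 0.03 2.06 2.06 0.3
[... 2049 characters left out ...]
), 33, np.int64(2), 3.141592653589793) [0.52 0.67 0.02 2.06 2.05 0.3  0.83] [ 0.87  0.72 -0.52  2.05  1.85  0.62 -1.06]
    [0.435, -0.352, 0.362] [  45. -116.  -84.]
    [0.412, -0.302, 0.326] [  14. -133.  -35.]
(np.float64(-1.39290682996453), 34, np.int64(2), 3.141592653589793) [ 0.57  0.67 -0.06  2.06  1.99  0.34  0.9 ] [ 0.89  0.74 -0.56  2.05  1.84  0.65 -1.04]
    [0.367, -0.376, 0.279] [  39. -120.  -88.]
    [0.463, -0.449, 0.304] [  4. -82. -41.]
(np.float64(-1.1250514362477135), 35, np.int64(2), 3.141592653589793) [0.51 0.67 0.02 2.06 2.06 0.3  0.82] [ 0.86  0.72 -0.51  2.05  1.85  0.61 -1.06]
    [0.351, -0.38, 0.38] [  58. -132.  -88.]
    [0.405, -0.364, 0.313] [ 24. -56. -28.]
```

Run:
```python
from gen import *
q0=np.array(ctrl.state()["joint_pos"])
X=np.array([.476,-.427,.374]);T=ori(45,-61,-46)
for rot in (.03,.08,.15):
    q,s=seg(q0,X,T,rot=rot); q1=q
    q,s2=seg(q,at(.13),tilt(.175+np.pi),rot=rot); q2=q
    q,s3=seg(q,at(-.037),tilt(.175+np.pi),rot=rot)
    print(rot,q1.round(2),q2.round(2),q.round(2),[np.array(a).min(0)[5].round(2) for a in (s,s2,s3)])
path(X,T,12)
```

```text
0.03 [-0.17  0.29  0.89  1.93  0.29  0.32 -0.43] [0.35 0.33 0.08 2.16 1.16 0.33 1.66] [0.51 0.67 0.03 2.06 2.06 0.29 0.81] [np.float64(0.32), np.float64(0.2), np.float64(0.19)]
0.08 [-0.18  0.29  0.9   1.93  0.28  0.32 -0.42] [0.35 0.33 0.09 2.16 1.16 0.33 1.66] [0.51 0.67 0.03 2.06 2.06 0.29 0.81] [np.float64(0.32), np.float64(0.2), np.float64(0.19)]
0.15 [-0.18  0.29  0.91  1.93  0.27  0.32 -0.41] [0.35 0.33 0.09 2.16 1.16 0.33 1.66] [0.51 0.67 0.03 2.06 2.06 0.29 0.81] [np.float64(0.32), np.float64(0.19), np.float64(0.18)]
n 12 deg/row 7.575723132775856 mm/row 19.520584107815797 pred [-0.18  0.29  0.9   1.93  0.28  0.32 -0.42] min j6 0.3165027259300327
[{"x":-0.005,"y":0.013,"z":0.013,"rx":-0.016,"ry":-0.005,"rz":0.131},{"x":-0.009,"y":0.027,"z":0.027,"rx":-0.032,"ry":-0.009,"rz":0.262},{"x":-0.014,"y":0.040,"z":0.040,"rx":-0.048,"ry":-0.014,"rz":0.393},{"x":-0.019,"y":0.054,"z":0.053,"rx":-0.064,"ry":-0.019,"rz":0.525},{"x":-0.024,"y":0.067,"z":0.067,"rx":-0.080,"ry":-0.024,"rz":0.656},{"x":-0.028,"y":0.081,"z":0.080,"rx":-0.097,"ry":-0.028,"rz":0.787},{"x":-0.033,"y":0.094,"z":0.093,"rx":-0.113,"ry":-0.033,"rz":0.918},{"x":-0.038,"y":0.108,"z":0.107,"rx":-0.129,"ry":-0.038,"rz":1.049},{"x":-0.042,"y":0.121,"z":0.120,"rx":-0.145,"ry":-0.043,"rz":1.180},{"x":-0.047,"y":0.135,"z":0.133,"rx":-0.161,"ry":-0.047,"rz":1.312},{"x":-0.052,"y":0.148,"z":0.147,"rx":-0.177,"ry":-0.052,"rz":1.443},{"x":-0.056,"y":0.162,"z":0.160,"rx":-0.193,"ry":-0.057,"rz":1.574}]
```

Robust in simulation; do it.

>>> move_arm([
  {"x": -0.005,"y": 0.013,"z": 0.013,"rx": -0.016,"ry": -0.005,"rz": 0.131},
  {"x": -0.009,"y": 0.027,"z": 0.027,"rx": -0.032,"ry": -0.009,"rz": 0.262},
  {"x": -0.014,"y": 0.04,"z": 0.04,"rx": -0.048,"ry": -0.014,"rz": 0.393},
  {"x": -0.019,"y": 0.054,"z": 0.053,"rx": -0.064,"ry": -0.019,"rz": 0.525},
  {"x": -0.024,"y": 0.067,"z": 0.067,"rx": -0.08,"ry": -0.024,"rz": 0.656},
  {"x": -0.028,"y": 0.081,"z": 0.08,"rx": -0.097,"ry": -0.028,"rz": 0.787},
  {"x": -0.033,"y": 0.094,"z": 0.093,"rx": -0.113,"ry": -0.033,"rz": 0.918},
  {"x": -0.038,"y": 0.108,"z": 0.107,"rx": -0.129,"ry": -0.038,"rz": 1.049},
  {"x": -0.042,"y": 0.121,"z": 0.12,"rx": -0.145,"ry": -0.043,"rz": 1.18},
  {"x": -0.047,"y": 0.135,"z": 0.133,"rx": -0.161,"ry": -0.047,"rz": 1.312},
  {"x": -0.052,"y": 0.148,"z": 0.147,"rx": -0.177,"ry": -0.052,"rz": 1.443},
  {"x": -0.056,"y": 0.162,"z": 0.16,"rx": -0.193,"ry": -0.057,"rz": 1.574},
])

```text
time: 8.88
ee_pos: [0.4761, -0.4295, 0.3734]
eef_rot: [2.326, -1.006, 0.827]
ft_force: [-0.2, 0.2, -0.2]
finger_gap: 0.0398
```

Run:
```python
from gen import *
s=ctrl.state(); print(s["joint_pos"].round(2),s["ee_pos"].round(3))
T=tilt(.175+np.pi); q0=np.array(s["joint_pos"])
for rot in (.03,.08,.15):
    q,s2=seg(q0,at(.13),T,rot=rot); q2=q
    q,s3=seg(q,at(-.037),T,rot=rot)
    print(rot,q2.round(2),q.round(2),[np.array(a).min(0)[5].round(2) for a in (s2,s3)])
x=jac(q0)[1]; r=rv(T@jac(q0)[2].T); print(np.linalg.norm(r))
path(at(.13),T,12)
```

```text
[-0.18  0.29  0.9   1.92  0.27  0.32 -0.43] [ 0.476 -0.429  0.373]
0.03 [0.35 0.33 0.09 2.16 1.16 0.33 1.66] [0.51 0.67 0.03 2.06 2.06 0.29 0.81] [np.float64(0.19), np.float64(0.18)]
0.08 [0.35 0.33 0.09 2.16 1.16 0.33 1.66] [0.51 0.67 0.03 2.06 2.06 0.29 0.81] [np.float64(0.19), np.float64(0.18)]
0.15 [0.35 0.33 0.08 2.16 1.16 0.33 1.66] [0.51 0.67 0.03 2.06 2.06 0.29 0.82] [np.float64(0.19), np.float64(0.19)]
3.1015042877884897
n 12 deg/row 14.808592152667394 mm/row 14.888877459101291 pred [0.35 0.33 0.09 2.16 1.16 0.33 1.66] min j6 0.19147847017737765
[{"x":-0.013,"y":-0.006,"z":0.004,"rx":0.021,"ry":0.009,"rz":-0.257},{"x":-0.026,"y":-0.012,"z":0.008,"rx":0.042,"ry":0.018,"rz":-0.515},{"x":-0.039,"y":-0.018,"z":0.011,"rx":0.063,"ry":0.027,"rz":-0.772},{"x":-0.053,"y":-0.024,"z":0.015,"rx":0.084,"ry":0.036,"rz":-1.030},{"x":-0.066,"y":-0.029,"z":0.019,"rx":0.105,"ry":0.046,"rz":-1.287},{"x":-0.079,"y":-0.035,"z":0.023,"rx":0.127,"ry":0.055,"rz":-1.545},{"x":-0.092,"y":-0.041,"z":0.026,"rx":0.148,"ry":0.064,"rz":-1.802},{"x":-0.105,"y":-0.047,"z":0.030,"rx":0.169,"ry":0.073,"rz":-2.059},{"x":-0.118,"y":-0.053,"z":0.034,"rx":0.190,"ry":0.082,"rz":-2.317},{"x":-0.131,"y":-0.059,"z":0.038,"rx":0.211,"ry":0.091,"rz":-2.574},{"x":-0.145,"y":-0.065,"z":0.042,"rx":0.232,"ry":0.100,"rz":-2.832},{"x":-0.158,"y":-0.071,"z":0.045,"rx":0.253,"ry":0.109,"rz":-3.089}]
```

Run:
```python
from gen import *
path(at(.13),tilt(.175+np.pi),20)
```

```text
n 20 deg/row 8.885155291600437 mm/row 8.933326475460776 pred [0.35 0.33 0.09 2.16 1.16 0.33 1.66] min j6 0.19147847017737765
[{"x":-0.008,"y":-0.004,"z":0.002,"rx":0.013,"ry":0.005,"rz":-0.154},{"x":-0.016,"y":-0.007,"z":0.005,"rx":0.025,"ry":0.011,"rz":-0.309},{"x":-0.024,"y":-0.011,"z":0.007,"rx":0.038,"ry":0.016,"rz":-0.463},{"x":-0.032,"y":-0.014,"z":0.009,"rx":0.051,"ry":0.022,"rz":-0.618},{"x":-0.039,"y":-0.018,"z":0.011,"rx":0.063,"ry":0.027,"rz":-0.772},{"x":-0.047,"y":-0.021,"z":0.014,"rx":0.076,"ry":0.033,"rz":-0.927},{"x":-0.055,"y":-0.025,"z":0.016,"rx":0.089,"ry":0.038,"rz":-1.081},{"x":-0.063,"y":-0.028,"z":0.018,"rx":0.101,"ry":0.044,"rz":-1.236},{"x":-0.071,"y":-0.032,"z":0.020,"rx":0.114,"ry":0.049,"rz":-1.390},{"x":-0.079,"y":-0.035,"z":0.023,"rx":0.127,"ry":0.055,"rz":-1.545},{"x":-0.087,"y":-0.039,"z":0.025,"rx":0.139,"ry":0.060,"rz":-1.699},{"x":-0.095,"y":-0.042,"z":0.027,"rx":0.152,"ry":0.066,"rz":-1.854},{"x":-0.102,"y":-0.046,"z":0.029,"rx":0.164,"ry":0.071,"rz":-2.008},{"x":-0.110,"y":-0.050,"z":0.032,"rx":0.177,"ry":0.077,"rz":-2.162},{"x":-0.118,"y":-0.053,"z":0.034,"rx":0.190,"ry":0.082,"rz":-2.317},{"x":-0.126,"y":-0.057,"z":0.036,"rx":0.202,"ry":0.087,"rz":-2.471},{"x":-0.134,"y":-0.060,"z":0.039,"rx":0.215,"ry":0.093,"rz":-2.626},{"x":-0.142,"y":-0.064,"z":0.041,"rx":0.228,"ry":0.098,"rz":-2.780},{"x":-0.150,"y":-0.067,"z":0.043,"rx":0.240,"ry":0.104,"rz":-2.935},{"x":-0.158,"y":-0.071,"z":0.045,"rx":0.253,"ry":0.109,"rz":-3.089}]
```

>>> move_arm([
  {"x": -0.008,"y": -0.004,"z": 0.002,"rx": 0.013,"ry": 0.005,"rz": -0.154},
  {"x": -0.016,"y": -0.007,"z": 0.005,"rx": 0.025,"ry": 0.011,"rz": -0.309},
  {"x": -0.024,"y": -0.011,"z": 0.007,"rx": 0.038,"ry": 0.016,"rz": -0.463},
  {"x": -0.032,"y": -0.014,"z": 0.009,"rx": 0.051,"ry": 0.022,"rz": -0.618},
  {"x": -0.039,"y": -0.018,"z": 0.011,"rx": 0.063,"ry": 0.027,"rz": -0.772},
  {"x": -0.047,"y": -0.021,"z": 0.014,"rx": 0.076,"ry": 0.033,"rz": -0.927},
  {"x": -0.055,"y": -0.025,"z": 0.016,"rx": 0.089,"ry": 0.038,"rz": -1.081},
  {"x": -0.063,"y": -0.028,"z": 0.018,"rx": 0.101,"ry": 0.044,"rz": -1.236},
  {"x": -0.071,"y": -0.032,"z": 0.02,"rx": 0.114,"ry": 0.049,"rz": -1.39},
  {"x": -0.079,"y": -0.035,"z": 0.023,"rx": 0.127,"ry": 0.055,"rz": -1.545},
])

```text
time: 10.12
ee_pos: [0.4664, -0.3837, 0.2971]
eef_rot: [2.253, 0.929, 0.238]
ft_force: [-0.3, 0.6, 0.2]
finger_gap: 0.04
```

Run:
```python
from gen import *
s=ctrl.state(); print(s["joint_pos"].round(2),s["ee_pos"].round(3))
q=path(at(.13),tilt(.175+np.pi),10)
q,_=seg(q,at(-.037),tilt(.175+np.pi)); print(q.round(2))
```

```text
[0.18 0.25 0.42 2.09 0.77 0.19 0.62] [ 0.466 -0.384  0.297]
n 10 deg/row 8.82864789888644 mm/row 8.921940288794634 pred [0.35 0.33 0.09 2.16 1.16 0.33 1.66] min j6 0.19675926756743686
[{"x":0.003,"y":-0.008,"z":0.003,"rx":0.013,"ry":0.005,"rz":-0.153},{"x":0.006,"y":-0.015,"z":0.006,"rx":0.025,"ry":0.011,"rz":-0.307},{"x":0.010,"y":-0.023,"z":0.009,"rx":0.038,"ry":0.016,"rz":-0.460},{"x":0.013,"y":-0.031,"z":0.012,"rx":0.051,"ry":0.022,"rz":-0.614},{"x":0.016,"y":-0.039,"z":0.015,"rx":0.063,"ry":0.027,"rz":-0.767},{"x":0.019,"y":-0.046,"z":0.018,"rx":0.076,"ry":0.032,"rz":-0.921},{"x":0.022,"y":-0.054,"z":0.021,"rx":0.089,"ry":0.038,"rz":-1.074},{"x":0.026,"y":-0.062,"z":0.025,"rx":0.101,"ry":0.043,"rz":-1.228},{"x":0.029,"y":-0.070,"z":0.028,"rx":0.114,"ry":0.049,"rz":-1.381},{"x":0.032,"y":-0.077,"z":0.031,"rx":0.127,"ry":0.054,"rz":-1.535}]
[0.51 0.67 0.03 2.06 2.06 0.29 0.81]
```

>>> move_arm([
  {"x": 0.003,"y": -0.008,"z": 0.003,"rx": 0.013,"ry": 0.005,"rz": -0.153},
  {"x": 0.006,"y": -0.015,"z": 0.006,"rx": 0.025,"ry": 0.011,"rz": -0.307},
  {"x": 0.01,"y": -0.023,"z": 0.009,"rx": 0.038,"ry": 0.016,"rz": -0.46},
  {"x": 0.013,"y": -0.031,"z": 0.012,"rx": 0.051,"ry": 0.022,"rz": -0.614},
  {"x": 0.016,"y": -0.039,"z": 0.015,"rx": 0.063,"ry": 0.027,"rz": -0.767},
  {"x": 0.019,"y": -0.046,"z": 0.018,"rx": 0.076,"ry": 0.032,"rz": -0.921},
  {"x": 0.022,"y": -0.054,"z": 0.021,"rx": 0.089,"ry": 0.038,"rz": -1.074},
  {"x": 0.026,"y": -0.062,"z": 0.025,"rx": 0.101,"ry": 0.043,"rz": -1.228},
  {"x": 0.029,"y": -0.07,"z": 0.028,"rx": 0.114,"ry": 0.049,"rz": -1.381},
  {"x": 0.032,"y": -0.077,"z": 0.031,"rx": 0.127,"ry": 0.054,"rz": -1.535},
  {"x": 0.032,"y": -0.077,"z": 0.031,"rx": 0.127,"ry": 0.054,"rz": -1.535},
])

```text
time: 11.5
ee_pos: [0.4596, -0.3382, 0.2205]
eef_rot: [1.07, 2.368, -0.459]
ft_force: [-0.4, 0.8, 0.4]
finger_gap: 0.04
```

Run:
```python
from gen import *
s=ctrl.state(); print(s["joint_pos"].round(2),s["ee_pos"].round(3))
q=np.array(s["joint_pos"]); plan.rows([(at(.13),tilt(.175+np.pi)),(at(.01),tilt(.175+np.pi))])
for h in (.05,.01,-.037):
  q,_=seg(q,at(h),tilt(.175+np.pi)); print(q.round(2))
```

```text
[0.35 0.33 0.08 2.15 1.16 0.33 1.65] [ 0.46  -0.338  0.22 ]
[{"x":0.0002,"y":-0.0005,"z":-0.0004,"rx":-0.0003,"ry":-0.0011,"rz":-0.0046},{"x":0.0001,"y":-0.0005,"z":0.1196,"rx":-0.0003,"ry":-0.0011,"rz":-0.0046}]
[0.29 0.51 0.26 2.13 1.66 0.17 1.16]
[0.41 0.58 0.12 2.11 1.92 0.24 0.93]
[0.52 0.67 0.02 2.06 2.05 0.3  0.83]
```

>>> move_arm([
  {"x": 0,"y": 0,"z": 0.02,"rx": 0,"ry": 0,"rz": 0},
  {"x": 0,"y": 0,"z": 0.04,"rx": 0,"ry": 0,"rz": 0},
  {"x": 0,"y": 0,"z": 0.06,"rx": 0,"ry": 0,"rz": 0},
  {"x": 0,"y": 0,"z": 0.08,"rx": 0,"ry": 0,"rz": 0},
  {"x": 0,"y": 0,"z": 0.1,"rx": 0,"ry": 0,"rz": 0},
  {"x": 0,"y": 0,"z": 0.12,"rx": 0,"ry": 0,"rz": 0},
  {"x": 0,"y": 0,"z": 0.12,"rx": 0,"ry": 0,"rz": 0},
])

```text
time: 12.38
ee_pos: [0.4946, -0.3984, 0.1217]
eef_rot: [1.073, 2.369, -0.461]
ft_force: [0.4, -0.0, -0.5]
finger_gap: 0.0399
```

Run:
```python
from gen import *
import cv2
s=ctrl.state(); print(s["joint_pos"].round(2),s["ee_pos"].round(3),s["ft_force"])
plan.rows([(at(.01),tilt(.175+np.pi)),(at(-.037),tilt(.175+np.pi))])
for n in ["scene","top"]:
    c=ctrl.camera(n); cv2.imwrite(f"pics/{n}c.png",cv2.resize(c["img"][140:240,310:430],None,fx=6,fy=6,interpolation=2))
```

```text
[0.42 0.58 0.12 2.1  1.91 0.24 0.93] [ 0.495 -0.398  0.122] [ 0.36462311 -0.02887679 -0.46563504]
[{"x":0.0003,"y":0.0012,"z":-0.0013,"rx":-0.0026,"ry":-0.0018,"rz":-0.0054},{"x":0.0002,"y":0.0013,"z":0.0457,"rx":-0.0026,"ry":-0.0018,"rz":-0.0054}]
```

View pics/scenec.png

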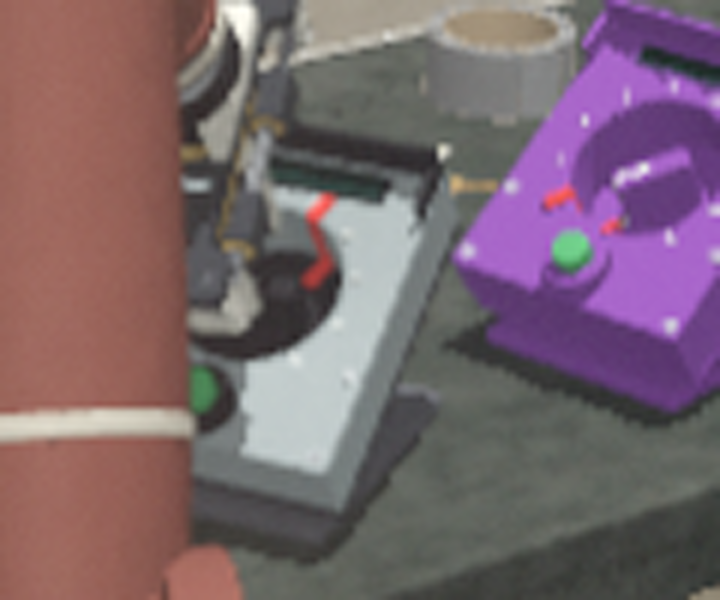

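View pics/topc.png

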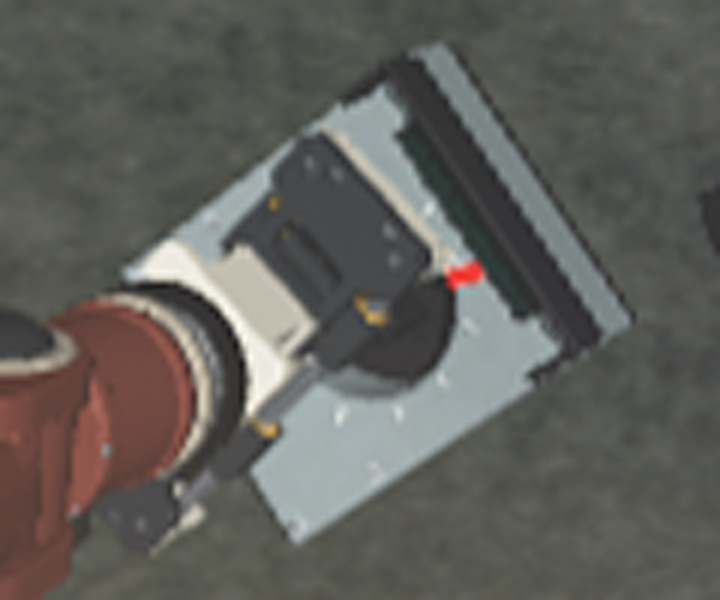

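Run:
```python
from plan import *
s=ctrl.state(); x=s["ee_pos"]; M=R.from_rotvec(s["eef_rot"]).as_matrix()
for n,f in (("scene",6),("top",6)):
    c=ctrl.camera(n); im=cv2.imread(f"pics/{n}c.png")
    for sx in (-1,1):
        for sy in (-.0075,.0075):
            for d in (.02,.0375):
                p=(proj(c,x+M@[sx*d,sy,0])[0]-[310,140]+.5)*6; cv2.circle(im,tuple(int(v) for v in p),3,(0,255,255) if sx>0 else (255,0,255),-1)
    cv2.imwrite(f"pics/{n}d.png",im)
```

```text
(no output)
```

View pics/scened.png

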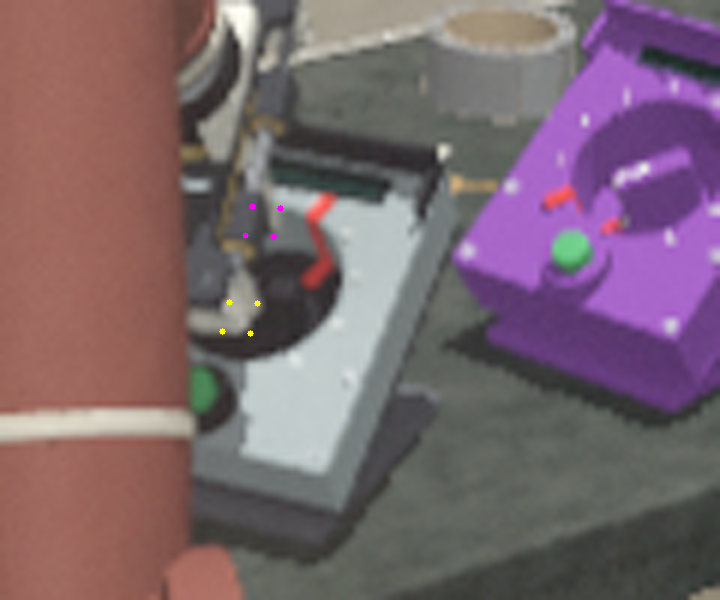

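View pics/topd.png

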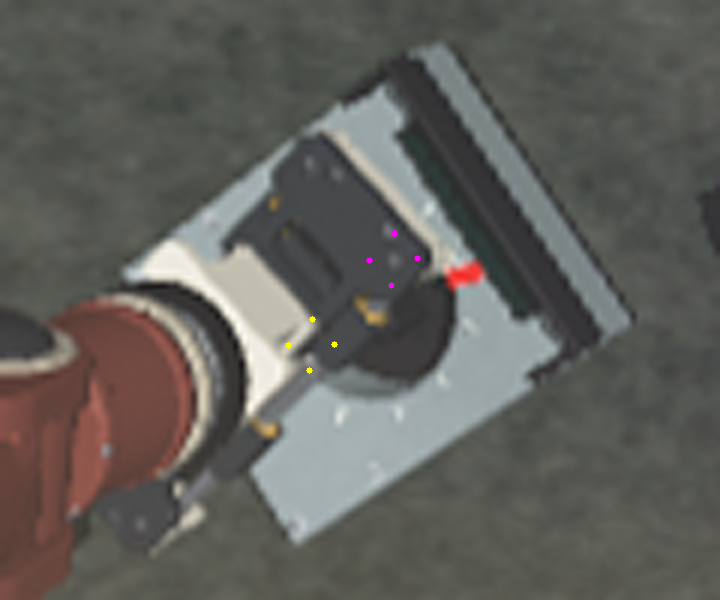

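>>> move_arm([
  {"x": 0,"y": 0,"z": 0.012,"rx": 0,"ry": 0,"rz": 0},
  {"x": 0,"y": 0,"z": 0.024,"rx": 0,"ry": 0,"rz": 0},
  {"x": 0,"y": 0,"z": 0.036,"rx": 0,"ry": 0,"rz": 0},
  {"x": 0,"y": 0,"z": 0.046,"rx": 0,"ry": 0,"rz": 0},
  {"x": 0,"y": 0,"z": 0.046,"rx": 0,"ry": 0,"rz": 0},
])

```text
time: 13.2
ee_pos: [0.5088, -0.4202, 0.0838]
eef_rot: [1.067, 2.371, -0.462]
ft_force: [0.1, -0.4, -0.9]
finger_gap: 0.04
```

Run:
```python
from gen import *
s=ctrl.state(); print(s["joint_pos"].round(2),s["ee_pos"].round(4),s["ft_force"],s["moment"])
plan.rows([(at(-.036),tilt(.175+np.pi))])
```

```text
[0.51 0.67 0.02 2.06 2.04 0.3  0.83] [ 0.5088 -0.4202  0.0838] [ 0.10414933 -0.44250626 -0.87336281] [0.51848725 0.3367353  0.0009372 ]
[{"x":-0.0001,"y":0.0005,"z":-0.0013,"rx":-0.0021,"ry":-0.0016,"rz":-0.0009}]
```

>>> move_arm([
  {"x": 0,"y": 0,"z": 0,"rx": 0,"ry": 0,"rz": 0},
  {"x": 0,"y": 0,"z": 0,"rx": 0,"ry": 0,"rz": 0},
  {"x": 0,"y": 0,"z": 0,"rx": 0,"ry": 0,"rz": 0},
  {"x": 0,"y": 0,"z": 0,"rx": 0,"ry": 0,"rz": 0},
], grip=1, squeeze=20)

```text
time: 13.7
ee_pos: [0.5079, -0.4183, 0.0837]
eef_rot: [1.067, 2.374, -0.46]
ft_force: [-4.1, 3.7, 0.9]
finger_gap: 0.0139
```

```bash
cat > st.py <<'E'
from gen import *
s=ctrl.state(); M=R.from_rotvec(s["eef_rot"]).as_matrix()
print("t",s["time"],s["joint_pos"].round(2),"gap",s["finger_gap"],"F tool",(M.T@s["ft_force"]).round(1),"mom tool",(M.T@s["moment"]).round(2))
xa=plan.F.T@M[:,0]; a=np.arctan2(xa[1],xa[0]); print("x angle a",a,"pointer q if gripped",2.356-(a-np.pi/2)%(2*np.pi), "pos in face frame",(plan.F.T@(s["ee_pos"]-plan.AX)*1e3).round(1))
E
python3 st.py
```

```text
t 13.7 [0.51 0.67 0.02 2.06 2.04 0.3  0.83] gap 0.013948469422360478 F tool [ 4.  -0.9 -3.7] mom tool [-0.06  1.4  -0.01]
x angle a -2.9669158157118964 pointer q if gripped 0.6105268353272066 pos in face frame [ -1.8  -0.2 -36.1]
```

>>> move_arm([
  {"x": 0.002,"y": 0,"z": 0,"rx": 0,"ry": 0,"rz": 0.1},
  {"x": 0.002,"y": 0,"z": 0,"rx": 0,"ry": 0,"rz": 0.25},
  {"x": 0.002,"y": 0,"z": 0,"rx": 0,"ry": 0,"rz": 0.4},
  {"x": 0.002,"y": 0,"z": 0,"rx": 0,"ry": 0,"rz": 0.55},
  {"x": 0.002,"y": 0,"z": 0,"rx": 0,"ry": 0,"rz": 0.7},
  {"x": 0.002,"y": 0,"z": 0,"rx": 0,"ry": 0,"rz": 0.7},
], grip=1, squeeze=30)

```text
time: 14.45
ee_pos: [0.508, -0.4185, 0.0838]
eef_rot: [1.774, 1.822, -0.197]
ft_force: [-2.3, 2.8, 2.3]
finger_gap: 0.0134
```

```bash
python3 st.py
```

```text
t 14.45 [ 0.65  0.68 -0.19  2.06  1.93  0.42  0.28] gap 0.013435255579897052 F tool [ 1.2 -1.2 -4. ] mom tool [0.57 0.9  0.07]
x angle a 2.61684402510127 pointer q if gripped 1.3099523016936265 pos in face frame [ -1.5  -0.3 -36.1]
```

>>> move_arm([
  {"x": 0,"y": 0,"z": 0,"rx": 0,"ry": 0,"rz": 0.12},
  {"x": 0,"y": 0,"z": 0,"rx": 0,"ry": 0,"rz": 0.27},
  {"x": 0,"y": 0,"z": 0,"rx": 0,"ry": 0,"rz": 0.42},
  {"x": 0,"y": 0,"z": 0,"rx": 0,"ry": 0,"rz": 0.57},
  {"x": 0,"y": 0,"z": 0,"rx": 0,"ry": 0,"rz": 0.72},
  {"x": 0,"y": 0,"z": 0,"rx": 0,"ry": 0,"rz": 0.87},
  {"x": 0,"y": 0,"z": 0,"rx": 0,"ry": 0,"rz": 1.02},
  {"x": 0,"y": 0,"z": 0,"rx": 0,"ry": 0,"rz": 1.17},
  {"x": 0,"y": 0,"z": 0,"rx": 0,"ry": 0,"rz": 1.3},
  {"x": 0,"y": 0,"z": 0,"rx": 0,"ry": 0,"rz": 1.4},
  {"x": 0,"y": 0,"z": 0,"rx": 0,"ry": 0,"rz": 1.4},
])

```text
time: 15.82
ee_pos: [0.5077, -0.4188, 0.084]
eef_rot: [2.556, 0.255, 0.351]
ft_force: [-4.6, 2.5, 4.2]
finger_gap: 0.0134
```

```bash
python3 st.py
```

```text
t 15.825 [ 0.86  0.72 -0.51  2.06  1.85  0.61 -0.97] gap 0.01335068784786329 F tool [-2.9 -0.3 -6.1] mom tool [ 0.86 -0.42  0.03]
x angle a 1.218560887077457 pointer q if gripped -3.5749498674621467 pos in face frame [ -1.3  -0.7 -36.1]
```

>>> move_arm([
  {"x": 0,"y": 0,"z": 0,"rx": 0,"ry": 0,"rz": 0},
  {"x": 0,"y": 0,"z": 0,"rx": 0,"ry": 0,"rz": 0},
  {"x": 0,"y": 0,"z": 0,"rx": 0,"ry": 0,"rz": 0},
  {"x": 0,"y": 0,"z": 0,"rx": 0,"ry": 0,"rz": 0},
  {"x": 0,"y": 0,"z": -0.02,"rx": 0,"ry": 0,"rz": 0},
  {"x": 0,"y": 0,"z": -0.045,"rx": 0,"ry": 0,"rz": 0},
  {"x": 0,"y": 0,"z": -0.08,"rx": 0,"ry": 0,"rz": 0},
  {"x": 0,"y": 0,"z": -0.115,"rx": 0,"ry": 0,"rz": 0},
  {"x": 0,"y": 0,"z": -0.15,"rx": 0,"ry": 0,"rz": 0},
  {"x": 0,"y": 0,"z": -0.18,"rx": 0,"ry": 0,"rz": 0},
  {"x": 0,"y": 0,"z": -0.18,"rx": 0,"ry": 0,"rz": 0},
], grip=0.14)

```text
time: 17.2
ee_pos: [0.4549, -0.33, 0.2332]
eef_rot: [2.554, 0.253, 0.357]
ft_force: [1.4, -1.0, -0.4]
finger_gap: 0.04
```

```bash
python3 st.py
python3 - <<'E'
from h import *
for n in ["scene","top"]:
    c=ctrl.camera(n); cv2.imwrite(f"pics/{n}e.png",cv2.resize(c["img"][140:240,310:430],None,fx=6,fy=6,interpolation=2)); cv2.imwrite(f"pics/{n}efull.png",c["img"])
E
```

```text
t 17.2 [ 0.85  0.35 -0.59  2.15  1.3   0.58 -0.57] gap 0.039978268255672474 F tool [1.  0.8 1.3] mom tool [ 0.51 -0.24 -0.03]
x angle a 1.2165784640994715 pointer q if gripped -3.5729674444841617 pos in face frame [ -0.3   0.9 145.4]
```

View pics/scenee.png

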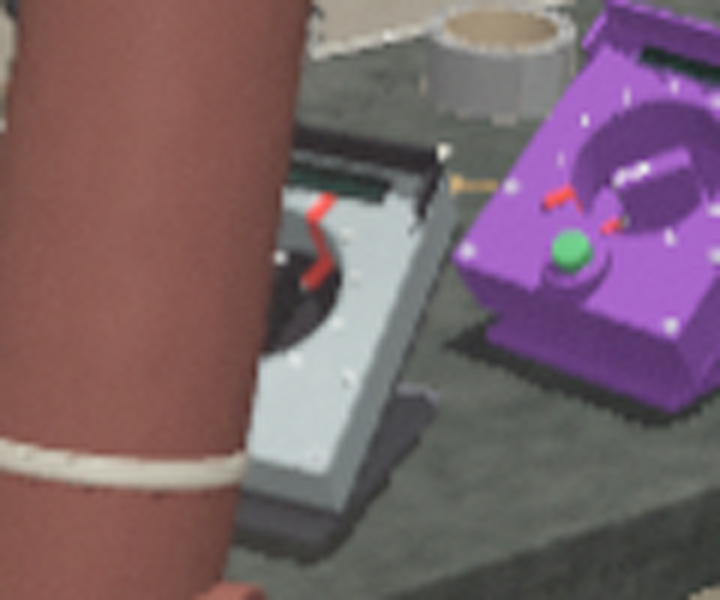

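View pics/tope.png

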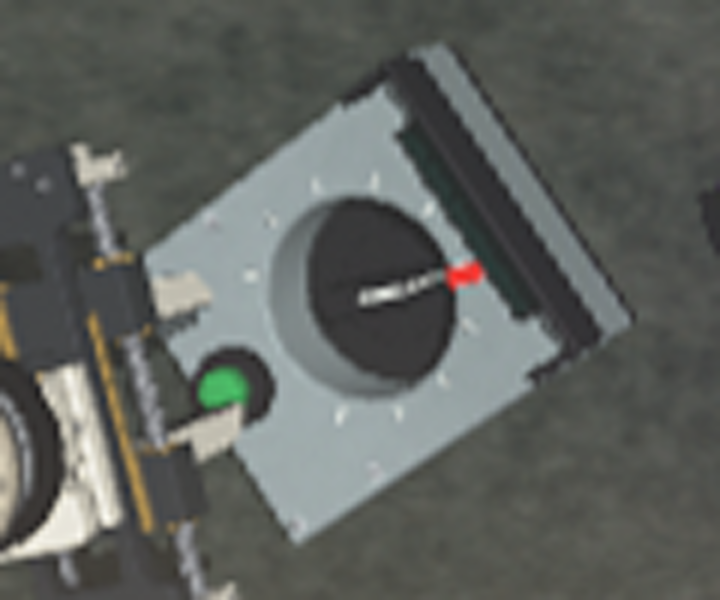

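```bash
cat > chk.py <<'E'
from ang import *
c=ctrl.camera("top"); A=A0["top"]; uv=grid(c,355,400,165,205)
im=c["img"]; hsv=cv2.cvtColor(im,cv2.COLOR_BGR2HSV)[uv[:,1],uv[:,0]].astype(int)
X2=onplane(c,uv,A,-.002)*1e3; X0=onplane(c,uv,A,0)*1e3
r2=np.hypot(X2[:,0],X2[:,1]); wt=np.clip(hsv[:,2]-75.,0,None)
w=(r2<26)&(hsv[:,1]<70)&(wt>0)
Y=X2[w]; p=np.average(Y,0,wt[w]); C=np.cov((Y-p)[:,:2].T,aweights=wt[w]); v=np.linalg.eigh(C)[1][:,1]; v*=np.sign(v[0])
print("pointer n",w.sum(),"centroid",p.round(1),"dir q",2.356-np.arctan2(v[1],v[0]),"centroid q",2.356-np.arctan2(p[1],p[0]))
r0=np.hypot(X0[:,0],X0[:,1]); red=((hsv[:,0]<8)|(hsv[:,0]>172))&(hsv[:,1]>90)&(r0>44)
sw=(hsv[:,1]-60.)*red; m=np.average(X0,0,sw); print("mark",red.sum(),m.round(1),"q about A",2.356-np.arctan2(m[1],m[0]))
# lateral distance of the mark centre from the pointer line
d=m[:2]-p[:2]; print("mark off pointer line mm",(v[0]*d[1]-v[1]*d[0]).round(2),"; line passes axis at",(v[0]*-p[1]+v[1]*p[0]).round(2))
E
python3 chk.py
```

```text
pointer n 29 centroid [ 9.1 -5.1 -2. ] dir q 2.7172197777424736 centroid q 2.8651292410315565
mark 19 [ 47.5 -18.9   0. ] q about A 2.734642665130403
mark off pointer line mm 0.64 ; line passes axis at 1.53
```

Run:
```python
from ang import *
c=pickle.load(open("top.pkl","rb")); A=A0["top"]
uv=grid(c,338,357,195,215); dep=((world(c,uv)-A)@F)*1e3
D=dep[:,2].reshape(20,19); np.set_printoptions(linewidth=200); print(D.round(0).astype(int))
hsv=cv2.cvtColor(c["img"],cv2.COLOR_BGR2HSV)[uv[:,1],uv[:,0]].astype(int)
g=((hsv[:,0]>45)&(hsv[:,0]<80)&(hsv[:,1]>100)).reshape(20,19); print(g.astype(int)); print("green rel",np.median(dep[g.ravel()],0), np.percentile(dep[g.ravel(),2],[10,90]))
c=pickle.load(open("scene.pkl","rb")); A=A0["scene"]; uv=grid(c,334,350,196,216); dep=((world(c,uv)-A)@F)*1e3
hsv=cv2.cvtColor(c["img"],cv2.COLOR_BGR2HSV)[uv[:,1],uv[:,0]].astype(int); g=(hsv[:,0]>45)&(hsv[:,0]<80)&(hsv[:,1]>100)
print(np.median(dep[g],0)); print(dep[:,2].reshape(20,16).round(0).astype(int))
```

```text
[[  -1    3   -1    0    2    1    2    0   -3   -1    2   -1    1    2   -2   -3    2    0   -6]
 [  -2    4   -1    3   -1    3   -3    2    1    2    1    0   -1   -1   -2   -3    1   -2   -3]
 [   4    1    3    1    4    4    4 1100    2   10   12    5    1    2    0   -3   -2   -3   -1]
 [ -51    2    4   -2   -2    1    3   13   13   13   11   14    9    7    0   -1    1    2    0]
 [ -48   -2    1    6   -1    5   13   13   11   12   12   12   11   12   10    1    0    2   -2]
 [ -51  -50    2   -2   -2   14    8   13   13   13   13    8   13   13   10    6    7    1    0]
 [ -44  -52  -51   -2   13    9   15   19   20   19   16   16   12    9   11   11    7    1    2]
 [ -47  -46  -47    1   11   11   21   25   22   24   23   14   12   13   13   11    9    0   -3]
 [ -45  -46  -47  -49    9   22   24   24   22   19   20   20   14   13   12   13    8    5   -1]
 [ -46  -44  -46  -47    8   17   24   23   23   21   23   25   16   14   12   12   14    6    0]
 [ -45  -43  -45  -47   15   23   25   22   20   22   25   19   18   10   13    9   10    3   -2]
 [ -43  -47  -45  -44 
[... 2760 characters left out ...]
  18    8   15   11   10    2   -2]
 [   3    3   -1   13   15   13   10   14    6   12    9    8   12   14    6   -7]
 [   3    2    1    4   11 1300    7   11    8   11    8   12   12    8   -2    0]
 [   2   -2   -2   -1    2    6   14   12   13   18    6   11    6   -1   -2    0]
 [   1   -3   -1    0   -1    4    7    9    7    8    5    2    3    0    1   -4]
 [  -8  -11   -2   -4   -1    2   -1    0    1    0   -6   -2    2    1    0   -3]
 [ -16  -15  -11  -13   -8   -4   -5   -2   -5   -4   -2    2    4    0    3    1]
 [ -23  -22  -22  -14  -16  -10  -11  -10  -13   -1   -9   -1    2   -1    2    2]
 [ -26  -25  -29  -28  -23  -26  -17  -13  -11  -16  -12  -10  -16   -6  -11   -2]]
```

Run:
```python
from gen import *
s=ctrl.state(); T=tilt(1.2166); q=np.array(s["joint_pos"])
for X in (at(.06,-.075,-.0005),at(.03,-.075,-.0005),at(.014,-.075,-.0005)):
    q,ss=seg(q,X,T); print(q.round(2),np.min([v[5] for v in ss]),err(q,X,T))
plan.rows([(at(.145),T),(at(.1,-.04,-.0005),T),(at(.06,-.075,-.0005),T),(at(.03,-.075,-.0005),T)])
```

```text
[ 0.75  0.56 -0.52  2.3   1.85  0.65 -1.18] 0.5735696009678918 0.0392988492070087
[ 0.77  0.63 -0.52  2.28  1.94  0.68 -1.23] 0.6787998006375402 0.008723566743550256
[ 0.77  0.67 -0.52  2.27  1.97  0.69 -1.25] 0.6923923566109276 0.0018153085280743796
[{"x":0.0013,"y":0.0013,"z":-0.0023,"rx":0.0001,"ry":0.0030,"rz":-0.0009},{"x":-0.0129,"y":-0.0360,"z":0.0427,"rx":0.0001,"ry":0.0030,"rz":-0.0009},{"x":-0.0250,"y":-0.0688,"z":0.0827,"rx":0.0001,"ry":0.0030,"rz":-0.0009},{"x":-0.0249,"y":-0.0688,"z":0.1127,"rx":0.0001,"ry":0.0030,"rz":-0.0009}]
```

>>> move_arm([
  {"x": -0.006,"y": -0.018,"z": 0.02,"rx": 0,"ry": 0,"rz": 0},
  {"x": -0.013,"y": -0.036,"z": 0.04,"rx": 0,"ry": 0,"rz": 0},
  {"x": -0.019,"y": -0.053,"z": 0.06,"rx": 0,"ry": 0,"rz": 0},
  {"x": -0.025,"y": -0.069,"z": 0.083,"rx": 0,"ry": 0,"rz": 0},
  {"x": -0.025,"y": -0.069,"z": 0.095,"rx": 0,"ry": 0,"rz": 0},
  {"x": -0.025,"y": -0.069,"z": 0.105,"rx": 0,"ry": 0,"rz": 0},
  {"x": -0.025,"y": -0.069,"z": 0.105,"rx": 0,"ry": 0,"rz": 0},
  {"x": -0.025,"y": -0.069,"z": 0.105,"rx": 0,"ry": 0,"rz": 0},
], grip=1, squeeze=10)

```text
time: 18.35
ee_pos: [0.4548, -0.3308, 0.1037]
eef_rot: [2.556, 0.251, 0.354]
ft_force: [0.2, 0.1, -0.0]
finger_gap: 0.0005
```

```bash
python3 st.py
python3 - <<'E'
from gen import *
import cv2
from h import *
T=tilt(1.2166); plan.rows([(at(.03,-.075,-.0005),T)])
s=ctrl.state()
for n in ["scene","top"]:
    c=ctrl.camera(n); im=cv2.resize(c["img"][140:240,310:430],None,fx=6,fy=6,interpolation=2); p=(proj(c,s["ee_pos"])[0]-[310,140]+.5)*6; cv2.circle(im,tuple(int(v) for v in p),3,(0,255,255),-1); cv2.imwrite(f"pics/{n}f.png",im)
E
```

```text
t 18.35 [ 0.76  0.61 -0.53  2.28  1.91  0.68 -1.21] gap 0.0004594921257291565 F tool [ 0.2 -0.1  0.1] mom tool [ 0.4  -0.27 -0.05]
x angle a 1.2154407750287108 pointer q if gripped -3.5718297554134004 pos in face frame [-74.1   0.4  39. ]
[{"x":-0.0011,"y":-0.0006,"z":0.0090,"rx":0.0016,"ry":0.0007,"rz":-0.0012}]
```

View pics/topf.png

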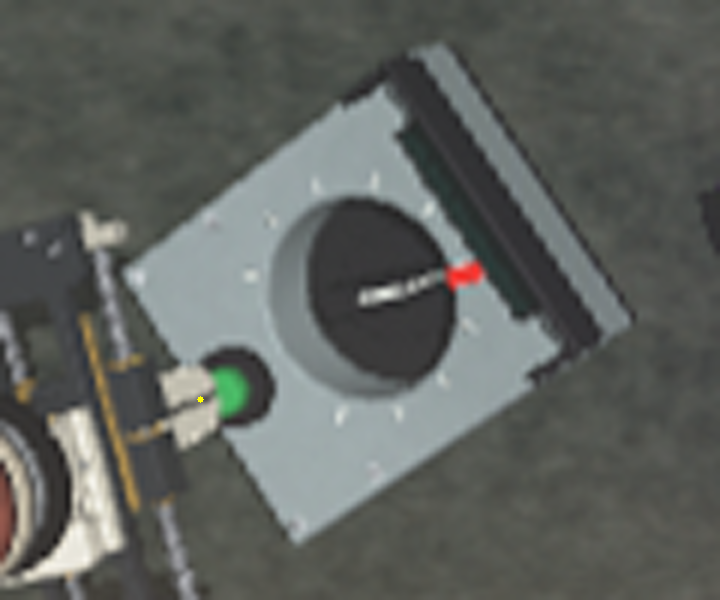

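>>> move_arm([
  {"x": -0.001,"y": -0.0005,"z": 0.006,"rx": 0,"ry": 0,"rz": 0},
  {"x": -0.001,"y": -0.0005,"z": 0.011,"rx": 0,"ry": 0,"rz": 0},
  {"x": -0.001,"y": -0.0005,"z": 0.014,"rx": 0,"ry": 0,"rz": 0},
  {"x": -0.001,"y": -0.0005,"z": 0.016,"rx": 0,"ry": 0,"rz": 0},
  {"x": -0.001,"y": -0.0005,"z": 0.018,"rx": 0,"ry": 0,"rz": 0},
  {"x": -0.001,"y": -0.0005,"z": 0.018,"rx": 0,"ry": 0,"rz": 0},
])

```text
time: 19.2
ee_pos: [0.4589, -0.339, 0.0877]
eef_rot: [2.557, 0.252, 0.353]
ft_force: [-1.3, 1.1, 1.3]
finger_gap: 0.001
```

```bash
python3 st.py
```

```text
t 19.2 [ 0.77  0.66 -0.53  2.27  1.96  0.7  -1.24] gap 0.0009725173110166908 F tool [-0.7 -0.3 -2. ] mom tool [ 0.48 -0.25 -0.03]
x angle a 1.2161694691922191 pointer q if gripped -3.572558449576909 pos in face frame [-75.8  -0.5  20.6]
```

>>> move_arm([
  {"x": 0,"y": 0,"z": 0.0015,"rx": 0,"ry": 0,"rz": 0},
  {"x": 0,"y": 0,"z": 0.003,"rx": 0,"ry": 0,"rz": 0},
  {"x": 0,"y": 0,"z": 0.0045,"rx": 0,"ry": 0,"rz": 0},
  {"x": 0,"y": 0,"z": 0.006,"rx": 0,"ry": 0,"rz": 0},
  {"x": 0,"y": 0,"z": 0.006,"rx": 0,"ry": 0,"rz": 0},
])

```text
time: 19.82
ee_pos: [0.4605, -0.3416, 0.0833]
eef_rot: [2.556, 0.253, 0.353]
ft_force: [-4.1, 2.4, 8.6]
finger_gap: 0.0001
```

```bash
python3 st.py
```

```text
t 19.825 [ 0.78  0.67 -0.53  2.27  1.97  0.7  -1.25] gap 8.309241628468559e-05 F tool [-1.6  2.2 -9.4] mom tool [ 0.32 -0.5  -0.05]
x angle a 1.2167544114820334 pointer q if gripped -3.573143391866723 pos in face frame [-75.8  -0.4  15.2]
```

>>> move_arm([
  {"x": 0,"y": 0,"z": 0.001,"rx": 0,"ry": 0,"rz": 0},
  {"x": 0,"y": 0,"z": 0.002,"rx": 0,"ry": 0,"rz": 0},
  {"x": 0,"y": 0,"z": 0.002,"rx": 0,"ry": 0,"rz": 0},
])

```text
time: 20.2
ee_pos: [0.4606, -0.3417, 0.0831]
eef_rot: [2.554, 0.254, 0.354]
ft_force: [-10.2, 8.8, 20.4]
finger_gap: 0.0004
```

```bash
python3 st.py
```

```text
t 20.2 [ 0.78  0.67 -0.53  2.27  1.97  0.71 -1.25] gap 0.0003763058145531716 F tool [ -3.4   2.6 -24. ] mom tool [ 0.07 -0.92 -0.04]
x angle a 1.2180051257789608 pointer q if gripped -3.57439410616365 pos in face frame [-75.8  -0.4  15. ]
```

>>> move_arm([
  {"x": 0,"y": 0,"z": -0.004,"rx": 0,"ry": 0,"rz": 0},
  {"x": 0,"y": 0,"z": -0.012,"rx": 0,"ry": 0,"rz": 0},
  {"x": 0,"y": 0,"z": -0.04,"rx": 0,"ry": 0,"rz": 0},
  {"x": 0,"y": 0,"z": -0.08,"rx": 0,"ry": 0,"rz": 0},
  {"x": 0,"y": 0,"z": -0.12,"rx": 0,"ry": 0,"rz": 0},
  {"x": 0,"y": 0,"z": -0.16,"rx": 0,"ry": 0,"rz": 0},
  {"x": 0,"y": 0,"z": -0.16,"rx": 0,"ry": 0,"rz": 0},
  {"x": 0,"y": 0,"z": -0.16,"rx": 0,"ry": 0,"rz": 0},
])

```text
time: 21.2
ee_pos: [0.4134, -0.2654, 0.2119]
eef_rot: [2.557, 0.251, 0.352]
ft_force: [-0.3, -0.3, 0.4]
finger_gap: 0.0006
```

```bash
python3 st.py; python3 chk.py
python3 - <<'E'
from h import *
c=ctrl.camera("top"); cv2.imwrite("pics/topg.png",cv2.resize(c["img"][140:240,310:430],None,fx=6,fy=6,interpolation=2)); cv2.imwrite("pics/topgf.png",c["img"])
from ang import *
uv=grid(c,338,357,195,215); d=((world(c,uv)-A0["top"])@F)*1e3; hsv=cv2.cvtColor(c["img"],cv2.COLOR_BGR2HSV)[uv[:,1],uv[:,0]].astype(int); g=(hsv[:,0]>45)&(hsv[:,0]<80)&(hsv[:,1]>100); print("green",np.median(d[g],0))
E
```

```text
t 21.2 [ 0.7   0.29 -0.55  2.32  1.41  0.59 -0.84] gap 0.0006143822665268187 F tool [-0.2  0.5 -0.2] mom tool [ 0.46 -0.3  -0.02]
x angle a 1.2155182190011322 pointer q if gripped -3.571907199385822 pos in face frame [-75.4  -0.6 172. ]
pointer n 29 centroid [ 9.1 -5.1 -2. ] dir q 2.716476868214808 centroid q 2.8650273562859843
mark 18 [ 47.4 -18.9   0. ] q about A 2.7352432304586207
mark off pointer line mm 0.58 ; line passes axis at 1.54
green [-74.40561785  -1.85441757  21.25657284]
```

View pics/topg.png

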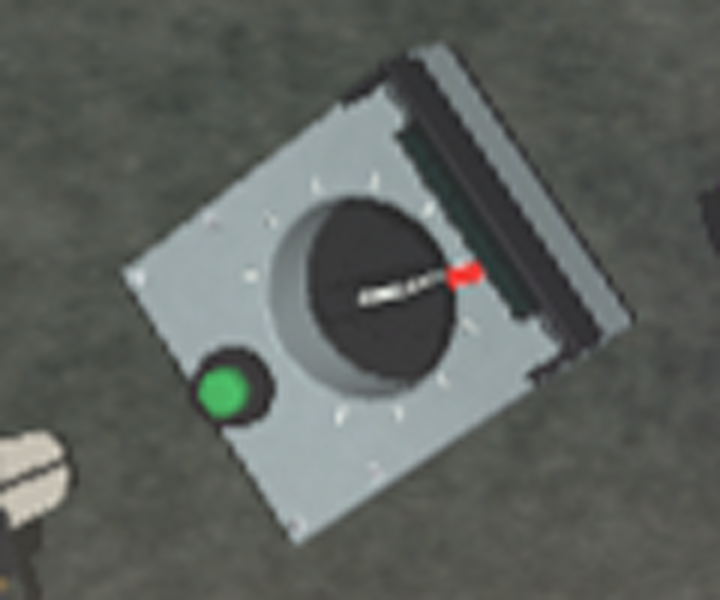

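View pics/topgf.png

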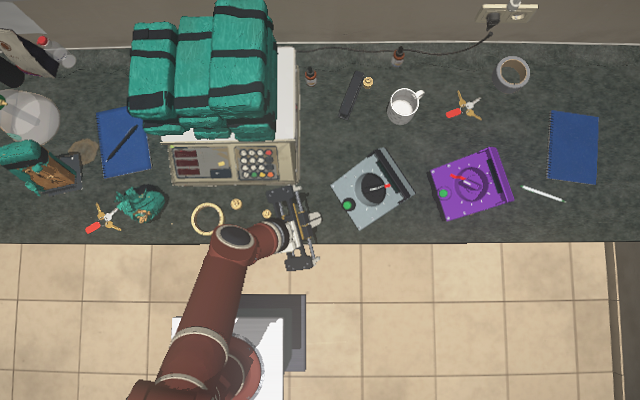

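The pointer line, from (362,298) to (442,280) in the zoomed picture, runs into the red mark at (465,275). The green button is out, and the weights at (236,203) and (266,213) and the tape at (207,219) are unmoved. The arm is clear of everything, so I am handing the job in.

```bash
python3 -c "
from bench import ctrl
print(ctrl.close_job())"
```

```text
the job is handed in; nothing more can be done
None
```

The limit is set and accepted, and I handed the job in at about 21 s; the system gives no verdict.

**Knob:** I gripped it once and turned it clockwise about 2.1 rad, then let go and pulled the gripper out. One grasp was enough, although the task expected more.

**Button:** I pressed it until it stopped moving, and the tool force then reached about 24 N, under the 30 N limit. I released it straight away.

**Last checks, from the top camera:**
- **Pointer and mark:** the mark's middle is about 0.6 mm off the pointer line. The pointer stands at 2.716 rad and the mark at about 2.735 rad, well inside the 4.2 mm limit.
- **Button:** it is out again, about 21 mm above the face, the same as at the start.
- **Weights and tape:** they look unmoved in the picture; I did not measure them.
- **Robot:** it touches nothing, with tool force under 1 N.

**What went wrong or disagreed:**
- The first approach to the well ran into a wrist joint limit and stopped 13 mm off without touching the knob. I backed out and came in with a different arm posture.
- The two cameras differed by about 3 mm on the well's position.
- The gripped knob's axis lay about 1.5 mm down-slope of my estimate.
- The pointer line passes 1.5 mm beside the axis I had fitted from the top camera. I took all of these as calibration offset.

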